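Unlock the probe dock with its key, load the core probes, lock it again

TASK

Closing time at the pastry counter. First unlock the probe dock: set the three-pin key on the brass rotor of the key switch, press and turn it until its pins drop in, and turn the rotor clockwise to its stop; then push every wireless core probe on the counter fully home into a port of the dock, one to a port. Lock the dock by turning the rotor back with the key, anticlockwise to its other stop, lift the key out and stand it upright on its red pad with all its pins on the pad; leave the food, crockery and other things where they are.

Things in the scene. Friction and masses are not known exactly. Their poses are not given: they have to be found in the camera images.
- probe0: wireless core probe, blue: handle block 60 (its x) x 28 x 46 mm high (lowest 12 mm a black foot 32 wide) standing on the counter, with a level steel needle 8 mm thick, 60 mm long, tapered tip, out of its +x end, axis 28 mm above the underside; 0.12 kg. Origin: centre of the handle's underside, x towards the needle's tip, z up. Three or four of the probes are present
- tip0 (a point): tip of the blue probe's needle: 90 mm ahead (+x) and 28 mm above the probe's origin
- probe1: wireless core probe, green: handle block 60 (its x) x 28 x 46 mm high (lowest 12 mm a black foot 32 wide) standing on the counter, with a level steel needle 8 mm thick, 60 mm long, tapered tip, out of its +x end, axis 28 mm above the underside; 0.12 kg. Origin: centre of the handle's underside, x towards the needle's tip, z up. Three or four of the probes are present
- tip1 (a point): tip of the green probe's needle: 90 mm ahead (+x) and 28 mm above the probe's origin
- probe2: wireless core probe, orange: handle block 60 (its x) x 28 x 46 mm high (lowest 12 mm a black foot 32 wide) standing on the counter, with a level steel needle 8 mm thick, 60 mm long, tapered tip, out of its +x end, axis 28 mm above the underside; 0.12 kg. Origin: centre of the handle's underside, x towards the needle's tip, z up. Three or four of the probes are present
- tip2 (a point): tip of the orange probe's needle: 90 mm ahead (+x) and 28 mm above the probe's origin
- probe3: wireless core probe, yellow: handle block 60 (its x) x 28 x 46 mm high (lowest 12 mm a black foot 32 wide) standing on the counter, with a level steel needle 8 mm thick, 60 mm long, tapered tip, out of its +x end, axis 28 mm above the underside; 0.12 kg. Origin: centre of the handle's underside, x towards the needle's tip, z up. Three or four of the probes are present
- tip3 (a point): tip of the yellow probe's needle: 90 mm ahead (+x) and 28 mm above the probe's origin
- dock: charging dock, fixed steel bar 250 (its y) x 90 deep x 65 mm high. Origin: at counter height under the middle of its front face, which looks along -x to the robot; x points into the dock. Four level ports along x in that face, 11 mm bore, 60 mm apart, 28 mm up (needle height of a standing probe), each under a white bar on the black top, where red tabs slide back on unlocking
- seat0 (a point): point on the axis of port 0, 60 mm in from its mouth in the dock's front face (y = -90 mm along the dock, 28 mm up; axes as the dock's): where a needle's tip is when the probe is fully home, its handle against the dock's face
- seat1 (a point): point on the axis of port 1, 60 mm in from its mouth in the dock's front face (y = -30 mm along the dock, 28 mm up; axes as the dock's): where a needle's tip is when the probe is fully home, its handle against the dock's face
- seat2 (a point): point on the axis of port 2, 60 mm in from its mouth in the dock's front face (y = 30 mm along the dock, 28 mm up; axes as the dock's): where a needle's tip is when the probe is fully home, its handle against the dock's face
- seat3 (a point): point on the axis of port 3, 60 mm in from its mouth in the dock's front face (y = 90 mm along the dock, 28 mm up; axes as the dock's): where a needle's tip is when the probe is fully home, its handle against the dock's face
- switch: key switch, a fixed grey housing 90 x 90 x 24 mm with a small lamp block 30 mm deep and 20 mm high on its +x side; origin: centre of its underside on the counter; carries the rotor
- rotor (a joint): rotor of the key switch: a brass plate 64 x 64 x 18 mm turning on a vertical axis over the housing's centre. Angle in rad: 0 = locked stop, 1.2 = unlocked stop; grows as it turns clockwise seen from above; stiff (about 0.3 N m of friction, and it stays where it is left)
- rotor_face (a point): centre of the rotor's top face, 44 mm above the counter; turns with the rotor (z up). Three 13 mm round holes, 18 mm deep, lie 20 mm from it at 0, 120 and 240 degrees from this point's x axis
- key: three-pin key standing on 3 pins (9 thick, 16 mm long, 20 mm from its axis at 0, 120, 240 degrees from its x, yellow dots above them; fits three ways), a disc 60 wide (16-24 mm up) and on it a black bar grip 64 (its x) x 16 x 34 mm (24-58 mm up); 0.13-0.25 kg. Origin: on the axis at the pin tips, z up. Dropped in, the disc lies on the rotor, origin 16 mm below the rotor's face
- key_pad: flat red key pad, fixed, 110 x 110 x 4 mm; origin: centre of its underside on the counter; the key starts on it and belongs there
- muffin: muffin in a case, 74 mm wide, 61 mm high; bystander, to be left where it is; origin at its underside
- mug: white mug, 76 mm wide, 90 mm high; bystander, to be left where it is; origin at its underside
- sanitiser: clear bottle with blue cap, 60 mm wide, 170 mm high; bystander, to be left where it is; origin at its underside
- sugar_jar: glass jar, 70 mm wide, 100 mm high; bystander, to be left where it is; origin at its underside
- cocoa_roll: brown cocoa roll lying down, 132 mm long, 32 mm thick; bystander, to be left where it is; origin at its underside
- brush: pastry brush lying down; bystander, to be left where it is; origin at its underside
Things that resemble listed ones, but are neither listed nor needed, are in the scene too. What is meant by the probe1 is not pink, and is the smaller of those in its own colour.

How it is judged:
On the way, in this order (a step that is already met when the one before it is completed fails the run):
1. the key has dropped into the rotor's holes (z of key in the frame of rotor_face below -0.011 m and horizontal distance between key and rotor_face below 0.006 m and angle between key's own z axis and vertical below 0.12 rad), for 0.2 s.
2. with the key in it, the rotor is turned clockwise to the unlocked stop (all of step 1 and value of joint rotor above 1.1 rad), for 0.2 s.
3. with the dock unlocked, every probe that is present is fully home in a port (((distance between tip0 and seat0 below 0.01 m and angle between the x axis of probe0 and the x axis of dock, either way round below 0.12 rad) or (distance between tip0 and seat1 below 0.01 m and angle between the x axis of probe0 and the x axis of dock, either way round below 0.12 rad) or (distance between tip0 and seat2 below 0.01 m and angle between the x axis of probe0 and the x axis of dock, either way round below 0.12 rad) or (distance between tip0 and seat3 below 0.01 m and angle between the x axis of probe0 and the x axis of dock, either way round below 0.12 rad)) and ((distance between tip1 and seat0 below 0.01 m and angle between the x axis of probe1 and the x axis of dock, either way round below 0.12 rad) or (distance between tip1 and seat1 below 0.01 m and angle between the x axis of probe1 and the x axis of dock, either way round below 0.12 rad) or (distance between tip1 and seat2 below 0.01 m and angle between the x axis of probe1 and the x axis of dock, either way round below 0.12 rad) or (distance between tip1 and seat3 below 0.01 m and angle between the x axis of probe1 and the x axis of dock, either way round below 0.12 rad)) and ((distance between tip2 and seat0 below 0.01 m and angle between the x axis of probe2 and the x axis of dock, either way round below 0.12 rad) or (distance between tip2 and seat1 below 0.01 m and angle between the x axis of probe2 and the x axis of dock, either way round below 0.12 rad) or (distance between tip2 and seat2 below 0.01 m and angle between the x axis of probe2 and the x axis of dock, either way round below 0.12 rad) or (distance between tip2 and seat3 below 0.01 m and angle between the x axis of probe2 and the x axis of dock, either way round below 0.12 rad)) and ((distance between tip3 and seat0 below 0.01 m and angle between the x axis of probe3 and the x axis of dock, either way round below 0.12 rad) or (distance between tip3 and seat1 below 0.01 m and angle between the x axis of probe3 and the x axis of dock, either way round below 0.12 rad) or (distance between tip3 and seat2 below 0.01 m and angle between the x axis of probe3 and the x axis of dock, either way round below 0.12 rad) or (distance between tip3 and seat3 below 0.01 m and angle between the x axis of probe3 and the x axis of dock, either way round below 0.12 rad)) and value of joint rotor above 1.1 rad), for 0.2 s.
4. with the key in it, the rotor is turned back to the locked stop (all of step 1 and value of joint rotor below 0.1 rad), for 0.2 s.
At the end, for the whole second after the job is handed in: Each probe present rests fully home in a port (needle tip within 10 mm of the home point, within 0.12 rad of straight); rotor locked, below 0.1 rad; key standing upright (0.1 rad) and still, pins down on the red pad, axis within 36 mm of the pad's centre (((distance between tip0 and seat0 below 0.01 m and angle between the x axis of probe0 and the x axis of dock, either way round below 0.12 rad) or (distance between tip0 and seat1 below 0.01 m and angle between the x axis of probe0 and the x axis of dock, either way round below 0.12 rad) or (distance between tip0 and seat2 below 0.01 m and angle between the x axis of probe0 and the x axis of dock, either way round below 0.12 rad) or (distance between tip0 and seat3 below 0.01 m and angle between the x axis of probe0 and the x axis of dock, either way round below 0.12 rad)) and ((distance between tip1 and seat0 below 0.01 m and angle between the x axis of probe1 and the x axis of dock, either way round below 0.12 rad) or (distance between tip1 and seat1 below 0.01 m and angle between the x axis of probe1 and the x axis of dock, either way round below 0.12 rad) or (distance between tip1 and seat2 below 0.01 m and angle between the x axis of probe1 and the x axis of dock, either way round below 0.12 rad) or (distance between tip1 and seat3 below 0.01 m and angle between the x axis of probe1 and the x axis of dock, either way round below 0.12 rad)) and ((distance between tip2 and seat0 below 0.01 m and angle between the x axis of probe2 and the x axis of dock, either way round below 0.12 rad) or (distance between tip2 and seat1 below 0.01 m and angle between the x axis of probe2 and the x axis of dock, either way round below 0.12 rad) or (distance between tip2 and seat2 below 0.01 m and angle between the x axis of probe2 and the x axis of dock, either way round below 0.12 rad) or (distance between tip2 and seat3 below 0.01 m and angle between the x axis of probe2 and the x axis of dock, either way round below 0.12 rad)) and ((distance between tip3 and seat0 below 0.01 m and angle between the x axis of probe3 and the x axis of dock, either way round below 0.12 rad) or (distance between tip3 and seat1 below 0.01 m and angle between the x axis of probe3 and the x axis of dock, either way round below 0.12 rad) or (distance between tip3 and seat2 below 0.01 m and angle between the x axis of probe3 and the x axis of dock, either way round below 0.12 rad) or (distance between tip3 and seat3 below 0.01 m and angle between the x axis of probe3 and the x axis of dock, either way round below 0.12 rad)) and linear speed of each of probe0, probe1, probe2, probe3, key below 0.02 m/s and value of joint rotor below 0.1 rad and horizontal distance between key and key_pad below 0.036 m and z of key in the frame of key_pad below 0.008 m and angle between key's own z axis and vertical below 0.1 rad); the robot touches nothing.
It fails at once if the muffin, mug, sanitiser, jar, cocoa roll or brush is shoved more than 40 mm (distance of any of muffin, mug, sanitiser, sugar_jar, cocoa_roll, brush from where it was at the start of the episode above 0.04 m).
It fails at once if the muffin, mug, sanitiser or jar is knocked over (angle between any of muffin, mug, sanitiser, sugar_jar's own z axis and vertical above 0.5 rad).
Of probe0, probe1, probe2, probe3 only 3 to 4 are there at a start; the rules pass over those that are not, and their reading is None.
At some moment in a run one of probe0, probe1, probe2, probe3 may be knocked a few centimetres aside while the robot is not near it.
It also fails if it takes over 210 s, if anything falls off the work surface, if the arm or the gripper's body presses on something with over 40 N, if the wrist force passes 120 N, or if a joint passes its speed limit or range.

ROBOT

A 6-joint arm with a two-finger parallel gripper is mounted at the origin on the work surface. World frame = base frame: x ahead of the robot, y to its left, z up, the work surface at z = 0. Lengths are in m, angles in rad, forces in N, time in s.
With the tool pointing down it reaches from about 0.35 to 0.875 m from the base axis. Payload 15.5 kg.
Tool frame: the origin (TCP) lies between the finger pads; the fingertips stand 25 mm ahead of it and the grasp point (between the pads) lies 6 mm ahead of it; z points along the fingers, y is the line along which they close (so a half turn about z gives the same grasp; the last joint's range is limited). The gripper opens to 85 mm and grips with 20 to 120 N. Pads are 22 mm wide; open, the fingers measure 114 mm over their backs; the gripper's body (76 mm by 85 mm) begins 54 mm behind the grasp point. The pads swing forward as they close: fully open they stand 13 mm farther back than shut.
Start: joints at [1.075, 0.494, 1.345, -0, 1.302, -0.096], TCP at [0.244, 0.575, 0.256] pointing down, gripper open.
Joint ranges: [-2.91, 2.91], [-0.82, 2.16], [0.22, 2.67], [-1.22, 4.37], [0.12, 2.79], [-3.08, 3.08]. Speed limits (rad/s): [1.89, 1.89, 2.57, 3.01, 3.01, 3.01].

INTERFACE

Orientations are given as a unit quaternion [x, y, z, w].
In Python, from workcell import ctrl gives the robot as it stands.
- The arm moves only by the tool drive_tool, never from a script. Its argument "moves" is text: rows parted by semicolons, each of 7 numbers parted by spaces: the turn, a rotation vector about the tool's x, y, z in units of pi rad (1.0 is pi rad), then the shift along the tool's x, y, z in units of 250 mm (1.0 is 250 mm), then the opening, from 0 (shut) to 1 (fully open). A call has exactly 10 rows; each row is the pose to reach, as a shift and turn from the pose commanded when the call began, along the tool's axes at that moment, turning the shorter way round; what a row does not reach only later rows make up. A row lasts 1/12 s, in which the tool goes at most 41.7 mm and 7.16 degrees, less where a joint would pass 70% of its speed; a pose out of reach is approached as far as the arm can. A call with a number of a shift or a turn outside -1 to 1 is refused whole. A call with a gripper value outside its range is refused whole. The fingers move at their own pace and stop on an object; "grip_force" is the grip in N (left out, the last holds). Time passes only in rows, so rows that repeat a pose let the fingers close, or fill a call up. It gives the time, the measured TCP pose, the force, the opening and the grip force at its end, in the units of the state.
- ctrl.observe(): the state, without advancing time (a new reading comes with each control period).
- ctrl.grab_frame(name): name is "scene" or "top"; returns a dict with "img" (480x640x3 uint8, red, green, blue), "fx", "fy", "cx", "cy" (pixels), "distortion" ([k1, k2, p1, p2, k3] as OpenCV has them; the pictures are not rectified), "cam_to_world" (4x4, takes a point from camera to world coordinates). Camera axes: x right, y down, z forward; pixel columns grow to the right and rows downward; lengths in m; the calibration is good to about 2 mm. A picture is of the moment at which its call begins. There is no depth.
- ctrl.close_job(): hands the job in; it is judged then, once.
The state is a dict: "time": time; "q": joint angles; "joint_vel": joint speeds; "tau": joint torques, N m; "eef_pos": TCP position; "eef_rot": TCP orientation; "wrist_force": force on the tool from outside, world axes, zero at the start; "moment": the same for the moment, N m; "width": opening from 0.0 (shut) to 1.0 (fully open); "gripper_force": force on a finger pad.
Only numpy, scipy, OpenCV 4.12 (cv2) and the standard library are available. Lean on these libraries where they do the work, as an engineer would, in place of code of your own. Each camera call takes 0.05 s, during which the arm holds its last target. There are 200 camera calls.

## Working session

There is one attempt and no reset: what is moved stays moved. The work goes in short steps, Python scripts to look and compute and a tool call to move; the robot and the scene stay as the last step left them, time stands still between calls to the robot, and variables do not carry over. Pictures are saved under pics/ and viewed, at most 17 in all, crops included, and the job is handed in when it is done.

Besides the shell and the picture viewer there is one more tool, called after ">>>" in YAML: its name, and indented under it one key for each argument. drive_tool: Moves the arm, as the interface text tells. Shifts and turns lie within -1 to 1; 1 stands for 250 mm of shift or pi rad of turn. Its arguments: {"type":"object","properties":{"moves":{"type":"string"},"grip_force":{"type":"number"}},"required":["moves"]}

```bash
mkdir -p pics; cat > h.py <<'E'
import numpy as np, cv2, sys
from workcell import ctrl
from scipy.spatial.transform import Rotation as R
def grab(n,save=None):
    f=ctrl.grab_frame(n)
    f['K']=np.array([[f['fx'],0,f['cx']],[0,f['fy'],f['cy']],[0,0,1.]]); f['D']=np.array(f['distortion'],float)
    f['T']=np.array(f['cam_to_world'])
    if save: cv2.imwrite('pics/'+save,f['img'][:,:,::-1])
    return f
def ray(f,uv):
    p=cv2.undistortPoints(np.array(uv,float).reshape(-1,1,2),f['K'],f['D']).reshape(-1,2)
    d=np.c_[p,np.ones(len(p))]@f['T'][:3,:3].T
    return f['T'][:3,3],d
def onplane(f,uv,z):
    o,d=ray(f,uv); return o+d*((z-o[2])/d[:,2])[:,None]
def proj(f,P):
    Ti=np.linalg.inv(f['T']); 
    return cv2.projectPoints(np.array(P,float).reshape(-1,3),cv2.Rodrigues(Ti[:3,:3])[0],Ti[:3,3],f['K'],f['D'])[0].reshape(-1,2)
def tri(fa,ua,fb,ub):
    o1,d1=ray(fa,ua);o2,d2=ray(fb,ub);d1=d1[0]/np.linalg.norm(d1[0]);d2=d2[0]/np.linalg.norm(d2[0])
    s=np.linalg.lstsq(np.c_[d1,-d2],o2-o1,rcond=None)[0]
    a=o1+s[0]*d1;b=o2+s[1]*d2
    return (a+b)/2,np.linalg.norm(a-b)
E
python3 - <<'E'
from h import *
for n in('scene','top'):
    f=grab(n,n+'0.png'); print(n,f['T'].round(3).tolist(),f['fx'],f['D'])
s=ctrl.observe(); print({k:np.round(v,3).tolist() for k,v in s.items()})
E
```

```text
scene [[0.886, 0.355, -0.297, 0.875], [0.463, -0.683, 0.565, -0.639], [-0.003, -0.639, -0.77, 0.959], [0.0, 0.0, 0.0, 1.0]] 523.6372847365675 [0.02977098 0.         0.         0.         0.        ]
top [[0.01, -0.989, 0.146, 0.289], [-1.0, -0.011, -0.0, 0.026], [0.002, -0.146, -0.989, 1.646], [0.0, 0.0, 0.0, 1.0]] 608.8062523806743 [0.01308193 0.         0.         0.         0.        ]
{'time': 0.1, 'q': [1.075, 0.494, 1.346, -0.0, 1.303, -0.095], 'joint_vel': [-0.001, -0.0, -0.0, 0.001, -0.0, 0.001], 'tau': [0.002, -88.359, -38.456, -0.0, 0.005, 0.0], 'eef_pos': [0.244, 0.575, 0.256], 'eef_rot': [0.199, 0.98, -0.001, -0.0], 'wrist_force': [0.1, -0.042, 0.851], 'moment': [0.036, 0.007, 0.013], 'gripper_force': 0.0, 'width': 1.002}
```

View pics/scene0.png

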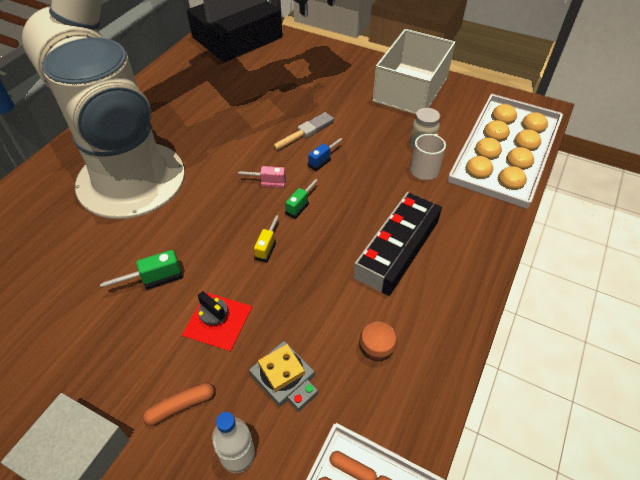

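View pics/top0.png

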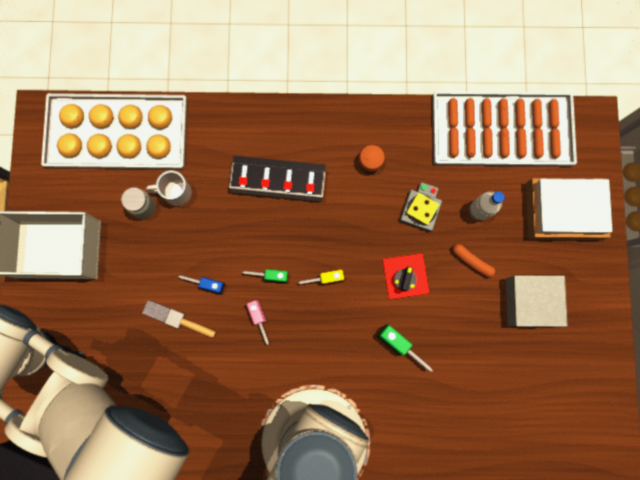

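Scene picture: blue probe at (319,155), small green at (297,201), yellow at (264,244), big green decoy at (159,268), pink decoy at (273,176); key at (212,309), switch at (282,370), dock at (398,240). There is no orange probe, so three are present. The things that could be taken for probe1 are green at (297,201), big green at (159,268) and pink at (273,176); I choose (297,201).

```bash
python3 - <<'E'
import cv2,numpy as np
s=cv2.imread('pics/scene0.png');t=cv2.imread('pics/top0.png')
z=lambda im,x,y,w,h,k:cv2.resize(im[y:y+h,x:x+w],(w*k,h*k),interpolation=cv2.INTER_CUBIC)
a=z(s,230,130,133,140,3);b=z(s,180,280,133,130,3)
c=z(t,170,255,200,60,2); d=z(t,370,180,100,60,4)
top=np.hstack([a[:330],b[:330]]) 
bot=np.zeros((240,798,3),np.uint8); bot[:120,:400]=c[:120]; bot[:,398:]=d[:, :400]; bot[120:,:398]=z(t,220,145,133,40,3)[:120,:398]
cv2.imwrite('pics/c1.png',np.vstack([top,bot]))
E
```

```text
(no output)
```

View pics/c1.png

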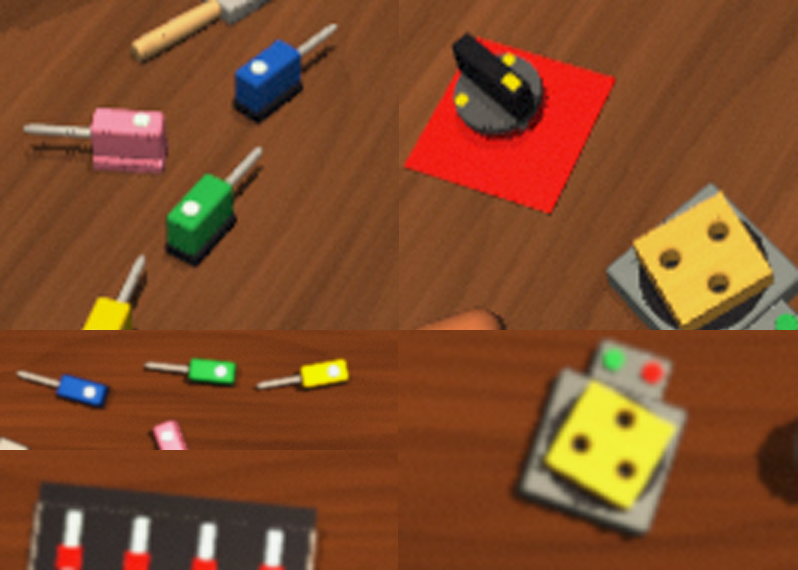

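Crop: small green probe is confirmed beside the pink decoy, and the big green one is elsewhere. The key has one yellow dot on the bar's right end (its +x side) and two on the disc. The brass rotor shows three holes, and the dock top shows white bars with red tabs.

```bash
cat > m.py <<'E'
from h import *
HS=dict(blue=((100,150,60),(125,255,255)),green=((50,120,50),(80,255,255)),yellow=((22,150,110),(34,255,255)),red=((0,225,150),(4,255,255)))
def blobs(f,name,amin=15):
    hsv=cv2.cvtColor(f['img'],cv2.COLOR_RGB2HSV); lo,hi=HS[name] if isinstance(name,str) else name
    m=cv2.inRange(hsv,lo,hi); n,l,st,c=cv2.connectedComponentsWithStats(m)
    out=[]
    for i in range(1,n):
        if st[i,4]>=amin:
            cs=cv2.findContours((l==i).astype(np.uint8),cv2.RETR_EXTERNAL,cv2.CHAIN_APPROX_NONE)[0][0]
            h=cv2.convexHull(cs); M=cv2.moments(h)
            hc=(M['m10']/M['m00'],M['m01']/M['m00']) if M['m00'] else tuple(c[i])
            out.append((st[i,4],np.round(c[i],1).tolist(),np.round(hc,1).tolist(),cs))
    return sorted(out,key=lambda b:-b[0])
E
python3 - <<'E'
from m import *
for n in('scene','top'):
    f=grab(n)
    for c in HS: print(n,c,[b[:3] for b in blobs(f,c,6)][:14])
    g=(((0,0,200),(180,40,255))); print('white',[b[:2] for b in blobs(f,g,5) if b[0]<200])
    np.save(n+'.npy',f['img'])
    x0,y0=(230,130) if n=='scene' else (170,255)
    # needle pixel dump
E
```

```text
scene blue [(np.int32(289), [225.1, 421.6], [225.1, 421.7]), (np.int32(286), [319.2, 155.2], [318.9, 154.9]), (np.int32(88), [2.7, 106.6], [3.1, 106.4])]
scene green [(np.int32(920), [157.7, 267.2], [158.1, 266.5]), (np.int32(346), [296.3, 201.2], [296.1, 200.9]), (np.int32(44), [308.9, 388.0], [309.0, 388.0])]
scene yellow [(np.int32(860), [280.5, 365.8], [280.5, 365.7]), (np.int32(308), [262.9, 242.9], [263.0, 243.1]), (np.int32(49), [491.0, 144.9], [490.7, 145.5]), (np.int32(49), [515.0, 174.5], [514.5, 175.0]), (np.int32(45), [523.2, 154.9], [523.0, 155.2]), (np.int32(45), [482.0, 164.0], [481.7, 164.4]), (np.int32(43), [499.4, 127.5], [499.2, 127.7]), (np.int32(42), [530.6, 136.8], [530.4, 137.2]), (np.int32(39), [537.6, 119.6], [537.3, 119.8]), (np.int32(37), [507.1, 110.6], [506.9, 110.8]), (np.int32(30), [217.0, 306.9], [217.0, 306.9]), (np.int32(15), [200.5, 312.9], [200.5, 312.9]), (np.int32(13), [216.2, 299.5], [216.1, 299.5])]
scene red [(np.int32(1627), [219.1, 326.1], [217.1, 321.3]), (np.int32(66), [371.1, 253.7], [371.0, 253.7]), (np.int32(64), [384.6, 235.4], [384.7,
[... 2630 characters left out ...]
10.9, 177.1]), (np.int32(41), [244.0, 170.8]), (np.int32(41), [266.3, 173.0]), (np.int32(40), [288.6, 175.2]), (np.int32(39), [391.3, 335.7]), (np.int32(34), [106.8, 95.2]), (np.int32(28), [1.9, 324.4]), (np.int32(27), [253.4, 307.6]), (np.int32(21), [280.0, 275.0]), (np.int32(19), [47.2, 100.7]), (np.int32(19), [214.2, 285.6]), (np.int32(17), [336.4, 275.1]), (np.int32(14), [45.8, 115.6]), (np.int32(13), [161.9, 175.1]), (np.int32(12), [155.9, 185.4]), (np.int32(12), [337.2, 430.1]), (np.int32(10), [52.8, 376.5]), (np.int32(8), [264.5, 188.5]), (np.int32(8), [309.5, 192.5]), (np.int32(6), [287.0, 190.5]), (np.int32(5), [79.4, 64.2]), (np.int32(5), [70.0, 95.0]), (np.int32(5), [85.0, 95.0])]
```

```bash
python3 - <<'E'
from m import *
S=grab('scene');Tp=grab('top')
def pr(n,a,b):
    p,g=tri(S,a,Tp,b); print(n,p.round(4).tolist(),'gap',round(g,4)); return p
kb=pr('kdot bar',(217,306.9),(409.2,269.6));k1=pr('kdot1',(200.5,312.9),(411.8,285.3));k2=pr('kdot2',(216.2,299.5),(396.4,281.6))
c=(kb+k1+k2)/3; print('key centre',c, [np.degrees(np.arctan2(*(k-c)[[1,0]])).round(1) for k in (kb,k1,k2)])
sb=[(371.1,253.7),(384.6,235.4),(396.9,218),(408.7,201.7)];tb=[(309.6,187),(287.1,185),(264.8,182.7),(242.7,180.4)]
for i in range(4): pr('tab',sb[i],tb[i])
sw=[(382.2,260.1),(395.1,241.4),(407.5,223.9),(419.1,207.3)];tw=[(310.9,177.1),(288.6,175.2),(266.3,173),(244,170.8)]
for i in range(4): pr('white',sw[i],tw[i])
# holes
for f,n in((S,'scene'),(Tp,'top')):
    hsv=cv2.cvtColor(f['img'],cv2.COLOR_RGB2HSV); b=[b for b in blobs(f,'yellow') if b[0]>500][0]
    m=np.zeros((480,640),np.uint8); cv2.drawContours(m,[cv2.convexHull(b[3])],-1,255,-1); m=cv2.erode(m,np.ones((5,5)))
    g=cv2.cvtColor(f['img'],cv2.COLOR_RGB2GRAY).astype(float); med=np.median(g[m>0])
    w=np.where(m>0,np.clip((med*.85-g)/med,0,1),0); nn,l,st,_=cv2.connectedComponentsWithStats((w>0.05).astype(np.uint8))
    for i in range(1,nn):
        if st[i,4]>8:
            yy,xx=np.where(l==i);ww=w[yy,xx]; u=[(xx*ww).sum()/ww.sum(),(yy*ww).sum()/ww.sum()]
            print(n,'hole',st[i,4],np.round(u,1),onplane(f,u,0.044)[0].round(4))
# probes
for nm,cs,ct in(('blue',(318.9,154.9),(210.9,285)),('green',(296.1,200.9),(275.5,275.3)),('yellow',(263,243.1),(331.6,276.2))):
    p=pr(nm,cs,ct); tips=[]
    for f,c in((S,cs),(Tp,ct)):
        hsv=cv2.cvtColor(f['img'],cv2.COLOR_RGB2HSV).astype(int); m=((hsv[...,1]<80)&(hsv[...,2]>95)).astype(np.uint8)
        nn,l,st,ce=cv2.connectedComponentsWithStats(m)
        best=None
        for i in range(1,nn):
            yy,xx=np.where(l==i); d=np.hypot(xx-c[0],yy-c[1])
            if 10<d.mean()<40 and len(xx)>12 and d.max()<50:
                k=d.argsort()[-3:]; best=(xx[k].mean(),yy[k].mean()); 
                ln=cv2.fitLine(np.c_[xx,yy].astype(np.float32),2,0,.01,.01).ravel()
                a=onplane(f,[ln[2:]-8*ln[:2],ln[2:]+8*ln[:2]],0.028); dd=a[1]-a[0]
                print('  needle',len(xx),'tip',np.round(best,1),onplane(f,best,.028)[0].round(4),'axis deg(mod180)',np.degrees(np.arctan2(dd[1],dd[0])).round(1), 'base->tip deg',np.degrees(np.arctan2(*(onplane(f,best,.028)[0]-p)[[1,0]])).round(1))
E
```

```text
kdot bar [0.4474, -0.2446, 0.0647] gap 0.0035
kdot1 [0.4091, -0.2568, 0.0304] gap 0.0034
kdot2 [0.4188, -0.2157, 0.0302] gap 0.0026
key centre [ 0.42510618 -0.23905294  0.04174143] [np.float64(-14.1), np.float64(-132.0), np.float64(105.1)]
tab [0.6649, 0.0174, 0.0643] gap 0.0036
tab [0.6703, 0.0777, 0.0637] gap 0.0025
tab [0.6756, 0.137, 0.0645] gap 0.0028
tab [0.6811, 0.196, 0.065] gap 0.0027
white [0.6923, 0.0142, 0.0624] gap 0.0038
white [0.6972, 0.074, 0.0623] gap 0.0032
white [0.7027, 0.1338, 0.062] gap 0.0029
white [0.7081, 0.1935, 0.0618] gap 0.0029
scene hole 42 [285.9 356.9] [ 0.6143 -0.2677  0.044 ]
scene hole 43 [269.9 366.1] [ 0.5969 -0.2977  0.044 ]
scene hole 42 [286.  374.2] [ 0.6315 -0.2977  0.044 ]
top hole 24 [426.3 201.9] [ 0.6338 -0.2955  0.044 ]
top hole 24 [415.2 208. ] [ 0.6167 -0.2654  0.044 ]
top hole 23 [426.6 214.4] [ 0.5995 -0.2955  0.044 ]
blue [0.4044, 0.2766, 0.0305] gap 0.0025
  needle 359 tip [325.  112.3] [0.3357 0.4445 0.028 ] axis deg(mod180) 65.3 base->tip deg 112.3
  needle 41 tip [340.7 138.3] [0.4241 0.364  0.028 ] axis deg(mod180) 76.0 base->t
[... 252 characters left out ...]
e 29 tip [275.  167.7] [0.3244 0.1833 0.028 ] axis deg(mod180) 6.2 base->tip deg 144.0
  needle 48 tip [315.7 179.3] [0.4367 0.1939 0.028 ] axis deg(mod180) 85.4 base->tip deg 86.7
  needle 47 tip [270. 229.] [0.4181 0.0007 0.028 ] axis deg(mod180) 100.4 base->tip deg -97.3
  needle 50 tip [243.7 272.3] [0.4403 0.1916 0.028 ] axis deg(mod180) -95.1 base->tip deg 84.2
  needle 57 tip [319. 279.] [ 0.4246 -0.0093  0.028 ] axis deg(mod180) -79.1 base->tip deg -93.4
yellow [0.43, -0.0442, 0.0334] gap 0.0052
  needle 47 tip [276.7 215.7] [0.411  0.0434 0.028 ] axis deg(mod180) 100.4 base->tip deg 102.2
  needle 57 tip [299.3 282.7] [0.4143 0.043  0.028 ] axis deg(mod180) -79.1 base->tip deg 100.2
```

Averaging the two views gives the key at (0.425,-0.239) with yaw ≈ -14°, and the rotor at (0.6155,-0.2866) with holes at 90/210/330°. The dock x axis lies at -5.2°, and the probe yaws are about 76 (blue), 85.5 (green) and 101° (yellow).

```bash
cat > plan.py <<'E'
# plan(from commanded pose p0=(x,y,z,theta), list of targets) -> relative row numbers per call ; tool vertical, theta = tool x angle in deg
from h import *
import json
def Rt(th):
    c,s=np.cos(np.radians(th)),np.sin(np.radians(th)); return R.from_matrix(np.array([[c,s,0],[s,-c,0],[0,0,-1]]))
def rel(Ra,pa,Rb,pb):
    return np.r_[(Ra.inv()*Rb).as_rotvec()/np.pi,Ra.inv().apply(np.array(pb)-pa)/.25]
def plan(targets,start=None):
    try: P=json.load(open('cmd.json'))
    except Exception: s=ctrl.observe(); P=[list(s['eef_pos']),list(s['eef_rot'])]
    pa,Ra=np.array(P[0]),R.from_quat(P[1])
    for t in targets:
        pb=np.array(t[:3]);Rb=Rt(t[3]); r=rel(Ra,pa,Rb,pb).round(4)
        print(t,'->',' '.join('%.4f'%v for v in r),'max' if abs(r).max()>1 or np.linalg.norm(r[3:])*250>400 or np.linalg.norm(r[:3])*180>70 else '')
        pa=pa+Ra.apply(r[3:]*.25); Ra=Ra*R.from_rotvec(r[:3]*np.pi)
    json.dump([pa.tolist(),Ra.as_quat().tolist()],open('cmd.json','w'))
def st():
    s=ctrl.observe(); m=R.from_quat(s['eef_rot']).as_matrix()
    print('t',round(s['time'],2),'p',np.round(s['eef_pos'],4),'th',np.degrees(np.arctan2(m[1,0],m[0,0])).round(2),'tilt z',m[:2,2].round(3),'F',np.round(s['wrist_force'],1),'M',np.round(s['moment'],2),'w',round(s['width'],3),'gf',round(s['gripper_force'],1))
E
python3 -c "
from plan import *
plan([(.36,.37,.25,160),(.43,.165,.25,162),(.43,-.04,.25,166.3),(.425,-.239,.15,166.3),(.425,-.239,.06,166.3)])"
```

```text
(0.36, 0.37, 0.25, 160) -> -0.0001 -0.0000 -0.0165 -0.7484 -0.5750 0.0245 
(0.43, 0.165, 0.25, 162) -> -0.0000 -0.0000 -0.0111 -0.5435 -0.6749 0.0001 
(0.43, -0.04, 0.25, 166.3) -> -0.0000 -0.0000 -0.0239 -0.2533 -0.7799 0.0001 
(0.425, -0.239, 0.15, 166.3) -> -0.0000 -0.0000 0.0000 -0.1691 -0.7780 0.4000 
(0.425, -0.239, 0.06, 166.3) -> -0.0000 -0.0000 0.0000 0.0000 0.0000 0.3600
```

>>> drive_tool:
  moves: "0 0 -0.0165 -0.7484 -0.575 0.0245 1;0 0 -0.0165 -0.7484 -0.575 0.0245 1;0 0 -0.0165 -0.7484 -0.575 0.0245 1;0 0 -0.0165 -0.7484 -0.575 0.0245 1;0 0 -0.0165 -0.7484 -0.575 0.0245 1;0 0 -0.0165 -0.7484 -0.575 0.0245 1;0 0 -0.0165 -0.7484 -0.575 0.0245 1;0 0 -0.0165 -0.7484 -0.575 0.0245 1;0 0 -0.0165 -0.7484 -0.575 0.0245 1;0 0 -0.0165 -0.7484 -0.575 0.0245 1"
  grip_force: 100

```text
time: 1.13
eef_pos: [0.3596, 0.371, 0.2502]
eef_rot: [0.173, 0.985, 0.0, -0.0]
wrist_force: [-0.1, 0.3, 0.5]
width: 0.996
gripper_force: 0.0
```

>>> drive_tool:
  moves: "0 0 -0.0111 -0.5435 -0.6749 0 1;0 0 -0.0111 -0.5435 -0.6749 0 1;0 0 -0.0111 -0.5435 -0.6749 0 1;0 0 -0.0111 -0.5435 -0.6749 0 1;0 0 -0.0111 -0.5435 -0.6749 0 1;0 0 -0.0111 -0.5435 -0.6749 0 1;0 0 -0.0111 -0.5435 -0.6749 0 1;0 0 -0.0111 -0.5435 -0.6749 0 1;0 0 -0.0111 -0.5435 -0.6749 0 1;0 0 -0.0111 -0.5435 -0.6749 0 1"

```text
time: 1.97
eef_pos: [0.4296, 0.1665, 0.2501]
eef_rot: [0.155, 0.988, 0.0, -0.0]
wrist_force: [0.5, 1.4, -0.9]
width: 0.997
gripper_force: 0.0
```

>>> drive_tool:
  moves: "0 0 -0.0239 -0.2533 -0.7799 0 1;0 0 -0.0239 -0.2533 -0.7799 0 1;0 0 -0.0239 -0.2533 -0.7799 0 1;0 0 -0.0239 -0.2533 -0.7799 0 1;0 0 -0.0239 -0.2533 -0.7799 0 1;0 0 -0.0239 -0.2533 -0.7799 0 1;0 0 -0.0239 -0.2533 -0.7799 0 1;0 0 -0.0239 -0.2533 -0.7799 0 1;0 0 -0.0239 -0.2533 -0.7799 0 1;0 0 -0.0239 -0.2533 -0.7799 0 1"

```text
time: 2.8
eef_pos: [0.43, -0.0385, 0.2501]
eef_rot: [0.118, 0.993, 0.0, -0.0]
wrist_force: [-0.5, 0.6, -0.4]
width: 0.996
gripper_force: 0.0
```

>>> drive_tool:
  moves: "0 0 0 -0.1691 -0.778 0.4 1;0 0 0 -0.1691 -0.778 0.4 1;0 0 0 -0.1691 -0.778 0.4 1;0 0 0 -0.1691 -0.778 0.4 1;0 0 0 -0.1691 -0.778 0.4 1;0 0 0 -0.1691 -0.778 0.4 1;0 0 0 -0.1691 -0.778 0.4 1;0 0 0 -0.1691 -0.778 0.4 1;0 0 0 -0.1691 -0.778 0.4 1;0 0 0 -0.1691 -0.778 0.4 1"

```text
time: 3.63
eef_pos: [0.4254, -0.2375, 0.1508]
eef_rot: [0.118, 0.993, -0.0, 0.0]
wrist_force: [-0.6, 0.2, 0.4]
width: 1.004
gripper_force: 0.0
```

```bash
python3 -c "
from plan import *
st(); grab('scene','s1.png')
im=cv2.imread('pics/s1.png')[200:440,100:340]; cv2.imwrite('pics/s1c.png',cv2.resize(im,None,fx=2.4,fy=2.4))"
```

```text
t 3.63 p [ 0.4254 -0.2375  0.1508] th 166.41 tilt z [ 0. -0.] F [-0.6  0.2  0.4] M [-0.04  0.   -0.05] w 1.004 gf 0.0
```

View pics/s1c.png

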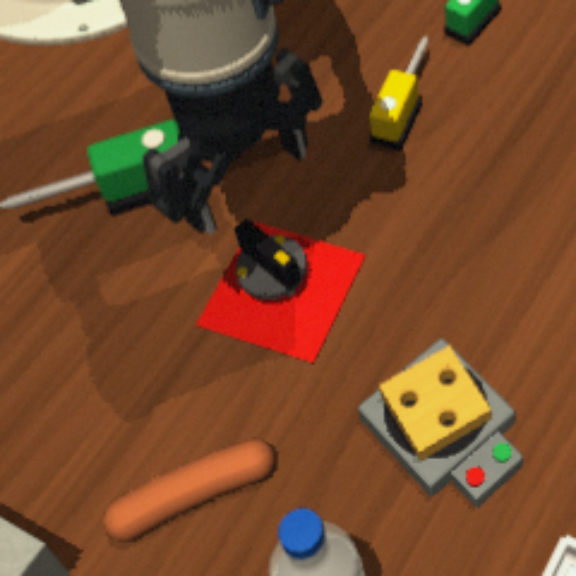

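The crop shows the open fingers above the key, either side of the bar at (270,255), with nothing in the way. I descend and grip.

>>> drive_tool:
  moves: "0 0 0 0 0 0.06 1;0 0 0 0 0 0.12 1;0 0 0 0 0 0.18 1;0 0 0 0 0 0.24 1;0 0 0 0 0 0.30 1;0 0 0 0 0 0.36 1;0 0 0 0 0 0.36 1;0 0 0 0 0 0.36 1;0 0 0 0 0 0.36 1;0 0 0 0 0 0.36 1"

```text
time: 4.52
eef_pos: [0.4256, -0.2389, 0.0612]
eef_rot: [0.119, 0.993, -0.0, 0.001]
wrist_force: [-0.2, 0.5, -0.0]
width: 0.999
gripper_force: 0.0
```

>>> drive_tool:
  moves: "0 0 0 0 0 0 0.5;0 0 0 0 0 0 0.3;0 0 0 0 0 0 0.2;0 0 0 0 0 0 0.1;0 0 0 0 0 0 0;0 0 0 0 0 0 0;0 0 0 0 0 0 0;0 0 0 0 0 0 0;0 0 0 0 0 0 0;0 0 0 0 0 0 0"
  grip_force: 90

```text
time: 5.35
eef_pos: [0.4251, -0.2388, 0.0603]
eef_rot: [0.119, 0.993, 0.0, 0.0]
wrist_force: [-0.4, 1.7, 5.5]
width: 0.172
gripper_force: 87.6
```

```bash
python3 -c "
from plan import *
st(); plan([(.425,-.239,.14,166.3)])"
```

```text
t 5.35 p [ 0.4251 -0.2388  0.0603] th 166.31 tilt z [0. 0.] F [-0.4  1.7  5.5] M [ 0.41 -0.08  0.08] w 0.172 gf 87.6
(0.425, -0.239, 0.14, 166.3) -> -0.0000 -0.0000 0.0000 0.0000 -0.0000 -0.3200
```

```bash
python3 -c "
from plan import *
plan([(.6155,-.2866,.13,150)])"
```

```text
(0.6155, -0.2866, 0.13, 150) -> -0.0000 -0.0000 0.0906 -0.7854 -0.0046 0.0400
```

>>> drive_tool:
  moves: "0 0 0 0 0 -0.05 0;0 0 0 0 0 -0.10 0;0 0 0 0 0 -0.16 0;0 0 0 0 0 -0.22 0;0 0 0 0 0 -0.28 0;0 0 0 0 0 -0.32 0;0 0 0 0 0 -0.32 0;0 0 0 0 0 -0.32 0;0 0 0 0 0 -0.32 0;0 0 0 0 0 -0.32 0"

```text
time: 6.18
eef_pos: [0.4247, -0.2386, 0.1393]
eef_rot: [0.119, 0.993, 0.0, -0.001]
wrist_force: [-0.6, 0.9, -3.4]
width: 0.171
gripper_force: 88.4
```

>>> drive_tool:
  moves: "0 0 0.02 -0.1 0 0 0;0 0 0.03 -0.2 0 0 0;0 0 0.05 -0.3 0 0 0;0 0 0.06 -0.4 0 0 0;0 0 0.07 -0.5 0 0 0;0 0 0.08 -0.6 -0.003 0.02 0;0 0 0.0906 -0.7 -0.004 0.03 0;0 0 0.0906 -0.7854 -0.0046 0.04 0;0 0 0.0906 -0.7854 -0.0046 0.04 0;0 0 0.0906 -0.7854 -0.0046 0.04 0"

```text
time: 7.02
eef_pos: [0.6157, -0.2863, 0.1285]
eef_rot: [0.259, 0.966, 0.0, -0.001]
wrist_force: [-0.1, -0.4, -2.8]
width: 0.172
gripper_force: 88.4
```

```bash
python3 -c "
from plan import *
st(); f=grab('scene','s2.png'); g=grab('top','t2.png')
a=cv2.resize(f['img'][290:430,210:350,::-1],(560,560),interpolation=2); b=cv2.resize(g['img'][180:250,390:460,::-1],(240,240))
o=np.zeros((560,800,3),np.uint8);o[:,:560]=a;o[:240,560:]=b;cv2.imwrite('pics/c2.png',o)
from m import blobs
print([x[:2] for x in blobs(f,'yellow',4) if 200<x[1][0]<350])"
```

```text
t 7.02 p [ 0.6157 -0.2863  0.1285] th 150.03 tilt z [-0.001  0.001] F [-0.1 -0.4 -2.8] M [-0.02  0.01  0.03] w 0.172 gf 88.4
[(np.int32(55), [298.3, 369.2]), (np.int32(37), [285.1, 352.9])]
```

View pics/c2.png

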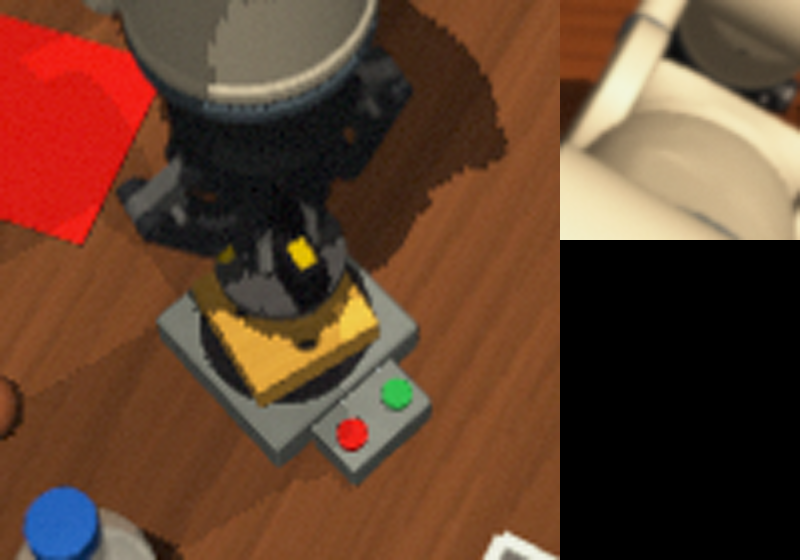

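The crop shows the key held upright over the rotor. Its bar dot is at px (285,353), a dim dot is at (266.5,353.5), and one rotor hole is visible below it. I compare these with the hole positions using the same camera.

```bash
python3 -c "
from plan import *
f=grab('scene')
i0=onplane(f,[(217,306.9)],.062)[0];i1=onplane(f,[(200.5,312.9),(216.2,299.5)],.028)
print('init dots',i0.round(4),i1.round(4),'mean',((i0+i1.sum(0))/3).round(4))
n0=onplane(f,[(285.1,352.9)],.130)[0];n1=onplane(f,[(266.5,353.5)],.0962)[0]
print('now',n0.round(4),n1.round(4)); d=n1-n0;print('vec',d, np.degrees(np.arctan2(d[1],d[0])),np.linalg.norm(d[:2]))
# bounding of holes (unoccluded) centre in scene
hc=np.array([.6142,-.2877]); u=lambda a:.02*np.array([np.cos(np.radians(a)),np.sin(np.radians(a))])
print('centre est from bar dot',n0[:2]-u(-30),'from disc dot',n1[:2]-u(210),'holes',hc)
hsv=cv2.cvtColor(f['img'],cv2.COLOR_RGB2HSV)
print(hsv[348:360,262:272,:].tolist()[5])
"
```

```text
init dots [ 0.4448 -0.2446  0.062 ] [[ 0.4067 -0.2569  0.028 ]
 [ 0.4168 -0.2156  0.028 ]] mean [ 0.4227 -0.2391  0.0393]
now [ 0.6338 -0.2968  0.13  ] [ 0.595  -0.2992  0.0962]
vec [-0.03880487 -0.00239461 -0.0338    ] -176.46881658748978 0.038878687248133655
centre est from bar dot [ 0.6164831  -0.28677002] from disc dot [ 0.61231925 -0.28916462] holes [ 0.6142 -0.2877]
[[9, 100, 41], [23, 110, 37], [24, 203, 74], [25, 234, 97], [25, 229, 99], [24, 221, 91], [23, 125, 47], [40, 28, 27], [0, 0, 16], [165, 39, 26]]
```

>>> drive_tool:
  moves: "0 0 0 0 0 0.03 0;0 0 0 0 0 0.06 0;0 0 0 0 0 0.09 0;0 0 0 0 0 0.10 0;0 0 0 0 0 0.11 0;0 0 0 0 0 0.12 0;0 0 0 0 0 0.125 0;0 0 0 0 0 0.13 0;0 0 0 0 0 0.135 0;0 0 0 0 0 0.14 0"

```text
time: 8.0
eef_pos: [0.6157, -0.2866, 0.0952]
eef_rot: [0.259, 0.966, -0.0, 0.0]
wrist_force: [0.2, -0.2, -2.8]
width: 0.166
gripper_force: 88.4
```

```bash
python3 -c "
from plan import *
st()"
```

```text
t 8.0 p [ 0.6157 -0.2866  0.0952] th 150.0 tilt z [ 0. -0.] F [ 0.2 -0.2 -2.8] M [0.02 0.04 0.01] w 0.166 gf 88.4
```

It is going in without resistance, so I continue down.

>>> drive_tool:
  moves: "0 0 0 0 0 0.01 0;0 0 0 0 0 0.016 0;0 0 0 0 0 0.022 0;0 0 0 0 0 0.028 0;0 0 0 0 0 0.034 0;0 0 0 0 0 0.038 0;0 0 0 0 0 0.042 0;0 0 0 0 0 0.046 0;0 0 0 0 0 0.048 0;0 0 0 0 0 0.048 0"

```text
time: 8.83
eef_pos: [0.6155, -0.2865, 0.0844]
eef_rot: [0.259, 0.966, -0.0, 0.0]
wrist_force: [-6.2, 2.7, 15.5]
width: 0.171
gripper_force: 91.1
```

```bash
python3 -c "
from plan import *
st()"
```

```text
t 8.83 p [ 0.6155 -0.2865  0.0844] th 150.0 tilt z [ 0. -0.] F [-6.2  2.7 15.5] M [0.56 0.9  0.08] w 0.171 gf 91.1
```

>>> drive_tool:
  moves: "0 0 0.02 0 0 -0.004 0;0 0 0.04 0 0 -0.004 0;0 0 0.06 0 0 -0.004 0;0 0 0.08 0 0 -0.004 0;0 0 0.1 0 0 -0.004 0;0 0 0.12 0 0 -0.004 0;0 0 0.14 0 0 -0.004 0;0 0 0.16 0 0 -0.004 0;0 0 0.18 0 0 -0.004 0;0 0 0.2 0 0 -0.004 0"

```text
time: 9.67
eef_pos: [0.615, -0.2864, 0.0846]
eef_rot: [0.546, 0.838, -0.0, -0.0]
wrist_force: [-4.3, 0.6, 7.0]
width: 0.171
gripper_force: 89.7
```

>>> drive_tool:
  moves: "0 0 0.02 0 0 0 0;0 0 0.04 0 0 0 0;0 0 0.06 0 0 0 0;0 0 0.08 0 0 0 0;0 0 0.1 0 0 0 0;0 0 0.12 0 0 0 0;0 0 0.14 0 0 0 0;0 0 0.155 0 0 0 0;0 0 0.17 0 0 0 0;0 0 0.18 0 0 0 0"

```text
time: 10.5
eef_pos: [0.615, -0.2865, 0.0847]
eef_rot: [0.757, 0.653, -0.001, -0.0]
wrist_force: [-6.0, -0.5, 7.7]
width: 0.17
gripper_force: 103.4
```

```bash
python3 -c "
from plan import *
st()"
```

```text
t 10.5 p [ 0.615  -0.2865  0.0847] th 81.55 tilt z [-0.001 -0.001] F [-6.  -0.5  7.7] M [0.1  1.08 2.52] w 0.17 gf 103.4
```

>>> drive_tool:
  moves: "0 0 0.01 0 0 0 0;0 0 0.015 0 0 0 0;0 0 0.015 0 0 0 0;0 0 0.015 0 0 0 0;0 0 0.015 0 0 0 0;0 0 0.015 0 0 0 0;0 0 0.015 0 0 0 0;0 0 0.015 0 0 0 0;0 0 0.015 0 0 0 0;0 0 0.015 0 0 0 0"

```text
time: 11.33
eef_pos: [0.615, -0.2865, 0.0847]
eef_rot: [0.771, 0.637, -0.001, -0.0]
wrist_force: [-6.6, -0.5, 7.8]
width: 0.172
gripper_force: 123.6
```

```bash
python3 -c "
from plan import *
st(); f=grab('scene','s3.png')
a=cv2.resize(f['img'][180:430,190:450,::-1],(780,750)[:2],interpolation=2)
cv2.imwrite('pics/c3.png',cv2.resize(f['img'][180:430,190:450,::-1],(600,577),interpolation=2))"
```

```text
t 11.33 p [ 0.615  -0.2865  0.0847] th 79.1 tilt z [-0.001 -0.001] F [-6.6 -0.5  7.8] M [0.06 1.17 3.5 ] w 0.172 gf 123.6
```

View pics/c3.png

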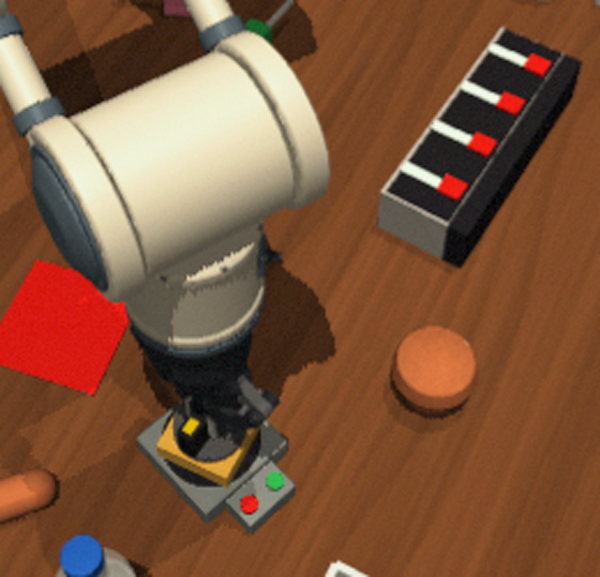

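The tabs have slid back to the far ends of their bars, so the dock is unlocked. I relax the grip, open and lift.

>>> drive_tool:
  moves: "0 0 -0.01 0 0 0 0;0 0 -0.02 0 0 0 0;0 0 -0.02 0 0 0 0.3;0 0 -0.02 0 0 0 0.6;0 0 -0.02 0 0 0 0.8;0 0 -0.02 0 0 0 0.8;0 0 -0.02 0 0 0 0.8;0 0 -0.02 0 0 0 0.8;0 0 -0.02 0 0 0 0.8;0 0 -0.02 0 0 0 0.8"

```text
time: 12.22
eef_pos: [0.6156, -0.2865, 0.0841]
eef_rot: [0.752, 0.659, 0.0, 0.0]
wrist_force: [-0.2, 0.3, 0.5]
width: 0.799
gripper_force: 0.0
```

>>> drive_tool:
  moves: "0 0 0 0 0 -0.03 0.8;0 0 0 0 0 -0.08 0.8;0 0 0 0 0 -0.14 0.8;0 0 0 0 0 -0.2 0.8;0 0 0 0 0 -0.28 0.8;0 0 0 0 0 -0.36 0.8;0 0 0 0 0 -0.44 0.8;0 0 0 0 0 -0.52 0.8;0 0 0 0 0 -0.6 0.8;0 0 0 0 0 -0.664 0.8"

```text
time: 13.05
eef_pos: [0.6158, -0.2866, 0.2534]
eef_rot: [0.752, 0.659, 0.0, 0.001]
wrist_force: [0.6, 0.2, -1.0]
width: 0.802
gripper_force: 0.0
```

```bash
cat > probes.py <<'E'
from plan import *
from m import blobs
def near(S,T,want=('blue','green','yellow')):
    out={}
    for nm in want:
        best=None
        for a in [b for b in blobs(S,nm,120) if b[0]<450]:
            for b in [b for b in blobs(T,nm,80) if b[0]<320]:
                p,g=tri(S,a[2],T,b[2])
                if g<.008 and .015<p[2]<.05: best=(p,a[2],b[2],g)
        if best is None: print(nm,'not found'); continue
        p,cs,ct,g=best; ang=[];tips=[]
        for f,c in((S,cs),(T,ct)):
            hsv=cv2.cvtColor(f['img'],cv2.COLOR_RGB2HSV).astype(int); m=((hsv[...,1]<80)&(hsv[...,2]>95)).astype(np.uint8)
            nn,l,st_,ce=cv2.connectedComponentsWithStats(m)
            c3=onplane(f,c,.029)[0]; tip=None
            for i in range(1,nn):
                yy,xx=np.where(l==i)
                if not 12<len(xx)<100: continue
                d=np.hypot(xx-c[0],yy-c[1]); k=d.argsort()[-3:]; tp=onplane(f,(xx[k].mean(),yy[k].mean()),.028)[0]
                if .07<np.linalg.norm((tp-c3)[:2])<.1 and .03<np.linalg.norm((onplane(f,(xx.mean(),yy.mean()),.028)[0]-c3)[:2])<.075:
                    ln=cv2.fitLine(np.c_[xx,yy].astype(np.float32),2,0,.01,.01).ravel(); q=onplane(f,[ln[2:]-8*ln[:2],ln[2:]+8*ln[:2]],.028); q=q[1]-q[0]
                    v=tp-c3; 
                    if q@v<0:q=-q
                    if (q@v)/np.linalg.norm(q)/np.linalg.norm(v)>.97: ang.append(np.degrees(np.arctan2(v[1],v[0])));ang.append(np.degrees(np.arctan2(q[1],q[0]))); tips.append(tp)
        print(nm,p.round(4),'gap',round(g,4),'ang',np.round(ang,1)); out[nm]=(p,ang)
    return out
E
python3 -c "
from probes import *
st(); S=grab('scene');T=grab('top','t4.png')
near(S,T)
print('front edge',onplane(S,[(354.7,263.2),(407.5,193)],.065).round(4))
for y in range(186,205): pass
"
```

```text
t 13.05 p [ 0.6158 -0.2866  0.2534] th 82.5 tilt z [ 0.002 -0.001] F [ 0.6  0.2 -1. ] M [-0.05  0.03  0.02] w 0.802 gf 0.0
blue not found
green not found
yellow not found
front edge [[ 0.6431 -0.0233  0.065 ]
 [ 0.6674  0.2199  0.065 ]]
```

```bash
python3 -c "
from plan import *
json.dump([[.6155,-.2866,.25],Rt(82.5).as_quat().tolist()],open('cmd.json','w'))
plan([(.39,-.27,.25,101)])"
```

```text
(0.39, -0.27, 0.25, 101) -> 0.0000 0.0000 -0.1028 -0.0519 -0.9030 0.0000
```

>>> drive_tool:
  moves: "0 0 -0.02 -0.005 -0.1 0 0.8;0 0 -0.04 -0.01 -0.2 0 0.8;0 0 -0.06 -0.015 -0.3 0 0.8;0 0 -0.08 -0.02 -0.45 0 0.8;0 0 -0.1028 -0.03 -0.6 0 0.8;0 0 -0.1028 -0.04 -0.75 0 0.7;0 0 -0.1028 -0.0519 -0.903 0 0.6;0 0 -0.1028 -0.0519 -0.903 0 0.5;0 0 -0.1028 -0.0519 -0.903 0 0.5;0 0 -0.1028 -0.0519 -0.903 0 0.5"

```text
time: 13.98
eef_pos: [0.3904, -0.2702, 0.2506]
eef_rot: [0.636, 0.771, 0.0, 0.001]
wrist_force: [0.3, 0.5, 0.2]
width: 0.503
gripper_force: 0.0
```

```bash
python3 -c "
from probes import *
st(); S=grab('scene','s5.png');T=grab('top','t5.png')
near(S,T)
from m import blobs
for n in('blue','green','yellow'):print(n,[b[:3:2] for b in blobs(S,n,60)],[b[:3:2] for b in blobs(T,n,60)][:4])
"
```

```text
t 13.98 p [ 0.3904 -0.2702  0.2506] th 100.97 tilt z [ 0.001 -0.001] F [0.3 0.5 0.2] M [-0. -0. -0.] w 0.503 gf 0.0
blue [0.4044 0.2769 0.0299] gap 0.0027 ang [76.3 75.6 75.1 75.3]
green [0.4316 0.1055 0.0308] gap 0.0035 ang [85.3 85.4 85.2 84.9]
yellow [ 0.4297 -0.0439  0.033 ] gap 0.0052 ang [ 99.7 100.4 101.9 101.3]
blue [(np.int32(290), [318.9, 155.0]), (np.int32(289), [225.1, 421.7]), (np.int32(88), [2.9, 106.0])] [(np.int32(204), [210.8, 285.0]), (np.int32(93), [497.9, 197.1])]
green [(np.int32(898), [157.8, 266.6]), (np.int32(348), [296.2, 200.9])] [(np.int32(215), [275.5, 275.3])]
yellow [(np.int32(309), [263.0, 243.1]), (np.int32(71), [296.6, 361.3]), (np.int32(71), [285.9, 380.4])] [(np.int32(229), [331.5, 276.3]), (np.int32(162), [157.8, 143.9]), (np.int32(153), [97.7, 143.2]), (np.int32(153), [127.8, 143.6])]
```

View pics/t5.png

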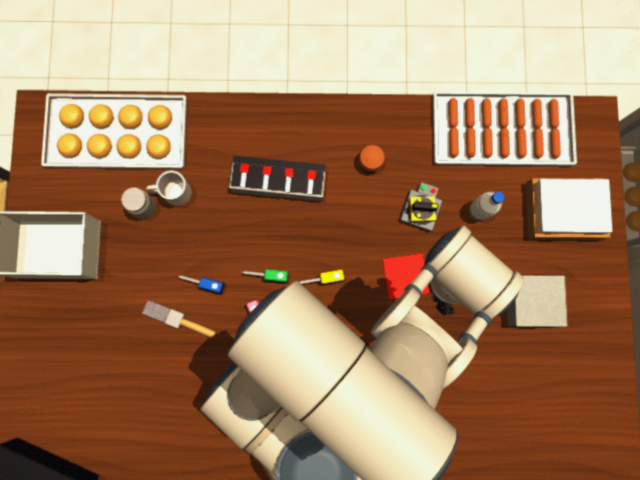

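The top view shows all three probes in place: blue (210,285), green (275,275), yellow (332,276). The red tabs are back at the dock's far edge and the key is in the rotor at (424,208). I go for yellow first.

```bash
python3 -c "
from plan import *
plan([(.4298,-.0446,.12,100.8),(.4298,-.0446,.041,100.8)])"
```

```text
(0.4298, -0.0446, 0.12, 100.8) -> 0.0000 0.0000 0.0011 0.8546 0.3284 0.5200 
(0.4298, -0.0446, 0.041, 100.8) -> 0.0000 0.0000 0.0000 0.0000 0.0000 0.3160
```

>>> drive_tool:
  moves: "0 0 0 0.15 0.06 0.05 0.6;0 0 0 0.3 0.12 0.1 0.6;0 0 0 0.45 0.18 0.15 0.6;0 0 0 0.6 0.24 0.2 0.6;0 0 0 0.75 0.29 0.3 0.6;0 0 0.0011 0.8546 0.3284 0.42 0.6;0 0 0.0011 0.8546 0.3284 0.52 0.6;0 0 0.0011 0.8546 0.3284 0.52 0.6;0 0 0.0011 0.8546 0.3284 0.52 0.6;0 0 0.0011 0.8546 0.3284 0.52 0.6"
  grip_force: 60

```text
time: 14.92
eef_pos: [0.4307, -0.0451, 0.1211]
eef_rot: [0.637, 0.771, 0.0, 0.0]
wrist_force: [-0.2, -0.4, -0.1]
width: 0.601
gripper_force: 0.0
```

>>> drive_tool:
  moves: "0 0 0 0 0 0.06 0.6;0 0 0 0 0 0.12 0.6;0 0 0 0 0 0.18 0.6;0 0 0 0 0 0.24 0.6;0 0 0 0 0 0.28 0.6;0 0 0 0 0 0.316 0.6;0 0 0 0 0 0.316 0.6;0 0 0 0 0 0.316 0.6;0 0 0 0 0 0.316 0.6;0 0 0 0 0 0.316 0.6"

```text
time: 15.75
eef_pos: [0.4306, -0.0449, 0.0422]
eef_rot: [0.638, 0.77, 0.0, 0.001]
wrist_force: [-0.6, -0.1, 0.0]
width: 0.602
gripper_force: 0.0
```

>>> drive_tool:
  moves: "0 0 0 0 0 0 0.45;0 0 0 0 0 0 0.4;0 0 0 0 0 0 0.35;0 0 0 0 0 0 0.3;0 0 0 0 0 0 0.25;0 0 0 0 0 0 0.2;0 0 0 0 0 0 0.2;0 0 0 0 0 0 0.2;0 0 0 0 0 0 0.2;0 0 0 0 0 0 0.2"

```text
time: 16.58
eef_pos: [0.4299, -0.0445, 0.0415]
eef_rot: [0.637, 0.771, 0.0, 0.0]
wrist_force: [-1.7, -0.0, 12.5]
width: 0.319
gripper_force: 58.6
```

```bash
python3 -c "
from plan import *
st()"
```

```text
t 16.58 p [ 0.4299 -0.0445  0.0415] th 100.81 tilt z [ 0. -0.] F [-1.7 -0.  12.5] M [-0.05  0.3   0.02] w 0.319 gf 58.6
```

```bash
python3 -c "
from plan import *
plan([(.44,-.03,.12,50),(.539,.0283,.12,-5.1),(.539,.0283,.0415,-5.1)])"
```

```text
(0.44, -0.03, 0.12, 50) -> 0.0000 0.0000 0.2823 0.0497 0.0510 -0.3160 
(0.539, 0.0283, 0.12, -5.1) -> 0.0000 0.0000 0.3061 0.4333 0.1534 -0.0000 
(0.539, 0.0283, 0.0415, -5.1) -> 0.0000 0.0000 -0.0000 -0.0000 0.0000 0.3140
```

>>> drive_tool:
  moves: "0 0 0 0 0 -0.1 0.2;0 0 0 0 0 -0.2 0.2;0 0 0.035 0 0 -0.25 0.2;0 0 0.07 0 0 -0.316 0.2;0 0 0.105 0.02 0.02 -0.316 0.2;0 0 0.14 0.03 0.03 -0.316 0.2;0 0 0.175 0.04 0.04 -0.316 0.2;0 0 0.21 0.0497 0.051 -0.316 0.2;0 0 0.247 0.0497 0.051 -0.316 0.2;0 0 0.2823 0.0497 0.051 -0.316 0.2"

```text
time: 17.42
eef_pos: [0.44, -0.0296, 0.1201]
eef_rot: [0.907, 0.42, -0.0, -0.0]
wrist_force: [-0.4, 0.1, -1.3]
width: 0.319
gripper_force: 59.8
```

>>> drive_tool:
  moves: "0 0 0.035 0.05 0.02 0 0.2;0 0 0.07 0.1 0.04 0 0.2;0 0 0.105 0.15 0.06 0 0.2;0 0 0.14 0.2 0.08 0 0.2;0 0 0.175 0.25 0.1 0 0.2;0 0 0.21 0.3 0.12 0 0.2;0 0 0.245 0.38 0.14 0 0.2;0 0 0.28 0.4333 0.1534 0 0.2;0 0 0.3061 0.4333 0.1534 0 0.2;0 0 0.3061 0.4333 0.1534 0 0.2"

```text
time: 18.25
eef_pos: [0.5393, 0.0289, 0.1199]
eef_rot: [0.999, -0.046, -0.0, -0.0]
wrist_force: [-0.2, 0.6, -1.1]
width: 0.314
gripper_force: 59.8
```

>>> drive_tool:
  moves: "0 0 0 0 0 0.05 0.2;0 0 0 0 0 0.1 0.2;0 0 0 0 0 0.15 0.2;0 0 0 0 0 0.2 0.2;0 0 0 0 0 0.25 0.2;0 0 0 0 0 0.28 0.2;0 0 0 0 0 0.3 0.2;0 0 0 0 0 0.314 0.2;0 0 0 0 0 0.314 0.2;0 0 0 0 0 0.314 0.2"

```text
time: 19.08
eef_pos: [0.5392, 0.0283, 0.042]
eef_rot: [0.999, -0.044, 0.0, 0.0]
wrist_force: [0.1, 0.8, -1.5]
width: 0.317
gripper_force: 60.0
```

```bash
python3 -c "
from plan import *
st(); f=grab('scene','s6.png');g=grab('top','t6.png')
a=cv2.resize(f['img'][180:300,300:440,::-1],(700,600),interpolation=2);b=cv2.resize(g['img'][150:250,220:340,::-1],None,fx=5,fy=5,interpolation=2)
cv2.imwrite('pics/c6.png',np.hstack([cv2.resize(f['img'][180:300,300:410,::-1],(440,480)),cv2.resize(g['img'][150:240,250:340,::-1],(360,360))[:].copy().repeat(1,0) if 0 else cv2.copyMakeBorder(cv2.resize(g['img'][150:240,250:340,::-1],(360,360)),0,120,0,0,0)]))"
```

```text
t 19.08 p [0.5392 0.0283 0.042 ] th -5.06 tilt z [ 0.001 -0.   ] F [ 0.1  0.8 -1.5] M [ 0.02  0.03 -0.  ] w 0.317 gf 60.0
```

View pics/c6.png

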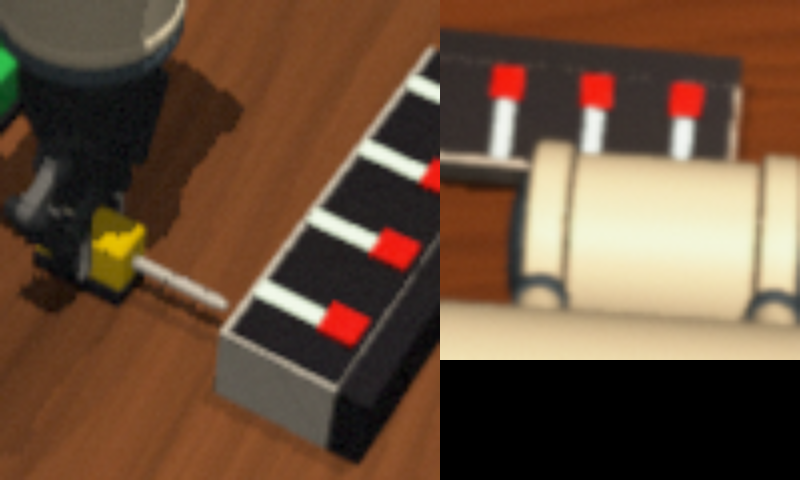

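The crop shows the yellow probe held level with its needle tip at px (356.5,256), in front of port 0 (white bar at about (369,255)). I check the lateral offset in this one camera.

```bash
cat > chk.py <<'E'
from probes import *
def needle(S,box):
    # box in px around needle ; bright lowsat pixels
    x0,y0,x1,y1=box; hsv=cv2.cvtColor(S['img'],cv2.COLOR_RGB2HSV).astype(int)[y0:y1,x0:x1]
    m=((hsv[...,1]<90)&(hsv[...,2]>95)).astype(np.uint8); n,l,st_,c=cv2.connectedComponentsWithStats(m)
    i=1+st_[1:,4].argmax(); yy,xx=np.where(l==i); p=np.c_[xx+x0,yy+y0].astype(np.float32)
    ln=cv2.fitLine(p,2,0,.01,.01).ravel(); t=(p-ln[2:])@ln[:2]; e=[ln[2:]+ln[:2]*t.min(),ln[2:]+ln[:2]*t.max()]
    return onplane(S,e,.0285),len(xx),np.round(e,1)
def port(S,k):
    # port axis k at z .065 in this camera, from initial tab/white pixels
    sb=[(371.1,253.7),(384.6,235.4),(396.9,218),(408.7,201.7)];sw=[(382.2,260.1),(395.1,241.4),(407.5,223.9),(419.1,207.3)]
    A=onplane(S,sb,.0645);B=onplane(S,sw,.0645); y=(A[3]-A[0]+B[3]-B[0]); y/=np.linalg.norm(y); d=np.array([y[1],-y[0],0])
    c=(A.mean(0)+B.mean(0))/2+(k-1.5)*.06*y
    return c,d,y
def chk(S,k,box):
    e,n,px=needle(S,box); c,d,y=port(S,k)
    e=e[np.argsort((e-c)@d)]; v=e[1]-e[0]
    print('n',n,px.tolist(),'len',np.linalg.norm(v).round(4),'needle ang',np.degrees(np.arctan2(v[1],v[0])).round(2),'dock ang',np.degrees(np.arctan2(d[1],d[0])).round(2),'lateral tip/base mm',((e-c)@y*1e3).round(2),'along mm',((e-c)@d*1e3).round(1))
E
python3 -c "
from chk import *
S=grab('scene'); chk(S,0,(333,240,362,259))
print(port(S,0)[0])"
```

```text
n 92 [[333.1000061035156, 244.8000030517578], [356.0, 256.0]] len 0.0593 needle ang -4.64 dock ang -5.2 lateral tip/base mm [2.38 2.95] along mm [-109.3  -50. ]
[0.67742708 0.01372936 0.0645    ]
```

```bash
python3 -c "
from chk import *
S=grab('scene');T=grab('top')
tb=[(309.6,187),(287.1,185),(264.8,182.7),(242.7,180.4)];tw=[(310.9,177.1),(288.6,175.2),(266.3,173),(244,170.8)]
A=onplane(T,tb,.0645);B=onplane(T,tw,.0645);y=(A[3]-A[0]+B[3]-B[0]); y/=np.linalg.norm(y); d=np.array([y[1],-y[0],0]);c=(A.mean(0)+B.mean(0))/2-.09*y
print('top port0',c,np.degrees(np.arctan2(d[1],d[0])))
tcp=np.array([.5392,.0283,.0]); 
cs,ds,ys=port(S,0)
for n,q in(('top',c),('scene',cs)): print(n,'port lateral rel TCP mm',((q-tcp)@ys*1e3).round(2))
e,_,_=needle(S,(333,240,362,259)); print('needle scene lateral rel TCP',((e-tcp)@ys*1e3).round(2))
print('whites spacing', np.diff(A[:,1]),np.diff(B[:,1]))
w=onplane(T,[(331.5,276.3)],.029);s=onplane(S,[(263,243.1)],.029);print('yellow top/scene',w,s)
"
```

```text
top port0 [0.67969922 0.01650469 0.0645    ] -5.009066430910834
top port lateral rel TCP mm 0.98
scene port lateral rel TCP mm -1.99
needle scene lateral rel TCP [0.38 0.87]
whites spacing [0.05993133 0.05945933 0.05897262] [0.05953668 0.05959406 0.05963734]
yellow top/scene [[ 0.43208931 -0.04245834  0.029     ]] [[ 0.4258604  -0.04309729  0.029     ]]
```

>>> drive_tool:
  moves: "0 0 0 0 0.0048 0 0.2;0 0 0 0.01 0.0048 0 0.2;0 0 0 0.025 0.0048 0 0.2;0 0 0 0.04 0.0048 0 0.2;0 0 0 0.055 0.0048 0 0.2;0 0 0 0.07 0.0048 0 0.2;0 0 0 0.085 0.0048 0 0.2;0 0 0 0.1 0.0048 0 0.2;0 0 0 0.115 0.0048 0 0.2;0 0 0 0.13 0.0048 0 0.2"

```text
time: 20.17
eef_pos: [0.5717, 0.0243, 0.0416]
eef_rot: [0.999, -0.045, -0.0, -0.0]
wrist_force: [0.4, -0.3, -0.8]
width: 0.315
gripper_force: 60.0
```

```bash
python3 -c "
from plan import *
st()"
```

```text
t 20.17 p [0.5717 0.0243 0.0416] th -5.11 tilt z [-0.  0.] F [ 0.4 -0.3 -0.8] M [-0.04 -0.01  0.  ] w 0.315 gf 60.0
```

>>> drive_tool:
  moves: "0 0 0 0.02 0 0 0.2;0 0 0 0.04 0 0 0.2;0 0 0 0.06 0 0 0.2;0 0 0 0.08 0 0 0.2;0 0 0 0.1 0 0 0.2;0 0 0 0.12 0 0 0.2;0 0 0 0.14 0 0 0.2;0 0 0 0.15 0 0 0.2;0 0 0 0.16 0 0 0.2;0 0 0 0.16 0 0 0.2"

```text
time: 21.0
eef_pos: [0.6116, 0.0207, 0.0416]
eef_rot: [0.999, -0.045, 0.0, 0.0]
wrist_force: [-1.3, -0.4, -0.2]
width: 0.315
gripper_force: 60.0
```

>>> drive_tool:
  moves: "0 0 0 0.004 0 0 0.2;0 0 0 0.008 0 0 0.2;0 0 0 0.012 0 0 0.2;0 0 0 0.016 0 0 0.2;0 0 0 0.02 0 0 0.2;0 0 0 0.024 0 0 0.2;0 0 0 0.024 0 0 0.2;0 0 0 0.024 0 0 0.2;0 0 0 0.024 0 0 0.2;0 0 0 0.024 0 0 0.2"

```text
time: 21.83
eef_pos: [0.6127, 0.0207, 0.0416]
eef_rot: [0.999, -0.044, -0.004, -0.0]
wrist_force: [-27.3, 1.6, 23.1]
width: 0.315
gripper_force: 63.1
```

```bash
python3 -c "
from plan import *
st()"
```

```text
t 21.83 p [0.6127 0.0207 0.0416] th -5.1 tilt z [-0.008  0.001] F [-27.3   1.6  23.1] M [ 0.2   3.45 -0.06] w 0.315 gf 63.1
```

```bash
python3 -c "
from plan import *
f=grab('scene','s7.png')
cv2.imwrite('pics/c7.png',cv2.resize(f['img'][200:300,310:430,::-1],(600,500),interpolation=2))"
```

```text
(no output)
```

View pics/c7.png

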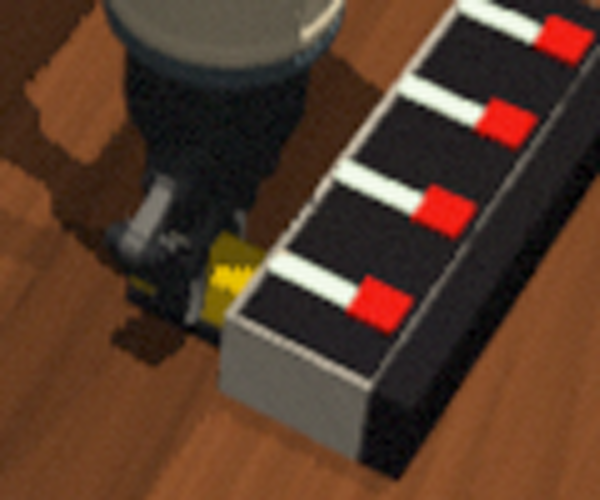

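The crop shows the yellow handle flush on the dock face at px (355,255) with no needle visible, so it is home. I release and lift.

>>> drive_tool:
  moves: "0 0 0 -0.006 0 0 0.2;0 0 0 -0.01 0 0 0.2;0 0 0 -0.01 0 0 0.4;0 0 0 -0.01 0 0 0.5;0 0 0 -0.01 0 0 0.55;0 0 0 -0.01 0 0 0.55;0 0 0 -0.01 0 0 0.55;0 0 0 -0.01 0 0 0.55;0 0 0 -0.01 0 0 0.55;0 0 0 -0.01 0 0 0.55"

```text
time: 22.72
eef_pos: [0.6147, 0.0205, 0.0417]
eef_rot: [0.999, -0.045, 0.0, -0.0]
wrist_force: [0.3, -0.5, -0.0]
width: 0.552
gripper_force: 0.0
```

>>> drive_tool:
  moves: "0 0 0 0 0 -0.05 0.55;0 0 0 0 0 -0.1 0.55;0 0 0 0 0 -0.18 0.55;0 0 0 0 0 -0.26 0.55;0 0 0 0 0 -0.36 0.55;0 0 0 0 0 -0.46 0.55;0 0 0 0 0 -0.56 0.55;0 0 0 0 0 -0.66 0.55;0 0 0 0 0 -0.76 0.55;0 0 0 0 0 -0.834 0.55"

```text
time: 23.55
eef_pos: [0.6149, 0.0205, 0.2541]
eef_rot: [0.999, -0.045, 0.002, 0.0]
wrist_force: [0.9, -0.7, 0.2]
width: 0.553
gripper_force: 0.0
```

```bash
python3 -c "
from probes import *
st(); d=np.array([np.cos(np.radians(-5.1)),np.sin(np.radians(-5.1)),0]);l=np.array([d[1],-d[0],0])
p=np.array([.539,.0283,.25])+.076*d+.0012*l; print(p)
json.dump([p.tolist(),Rt(-5.1).as_quat().tolist()],open('cmd.json','w'))
S=grab('scene');T=grab('top');near(S,T,('green','blue'))
plan([(.52,-.12,.25,30)])"
```

```text
t 23.55 p [0.6149 0.0205 0.2541] th -5.11 tilt z [ 0.003 -0.   ] F [ 0.9 -0.7  0.2] M [ 0.02 -0.11 -0.01] w 0.553 gf 0.0
[0.61459245 0.02034878 0.25      ]
green not found
blue not found
(0.52, -0.12, 0.25, 30) -> 0.0000 0.0000 -0.1950 -0.3270 0.5928 0.0000
```

```bash
python3 -c "
from probes import *
p=np.array([0.61459245,0.02034878,.25])
json.dump([p.tolist(),Rt(-5.1).as_quat().tolist()],open('cmd.json','w'))
plan([(.48,-.2,.25,45),(.4,-.27,.25,85.2),(.4316,.0,.25,85.2),(.4316,.1053,.12,85.2),(.4316,.1053,.041,85.2)])"
```

```text
(0.48, -0.2, 0.25, 45) -> 0.0000 0.0000 -0.2783 -0.4579 0.9258 0.0000 
(0.4, -0.27, 0.25, 85.2) -> 0.0000 0.0000 -0.2234 -0.4242 -0.0283 0.0000 
(0.4316, 0.0, 0.25, 85.2) -> 0.0000 0.0000 0.0000 1.0867 0.0357 0.0000 max
(0.4316, 0.1053, 0.12, 85.2) -> 0.0000 0.0000 0.0000 0.4198 -0.0352 0.5200 
(0.4316, 0.1053, 0.041, 85.2) -> 0.0000 0.0000 0.0000 -0.0000 0.0000 0.3160
```

>>> drive_tool:
  moves: "0 0 -0.03 -0.05 0.1 0 0.55;0 0 -0.06 -0.1 0.2 0 0.55;0 0 -0.09 -0.15 0.3 0 0.55;0 0 -0.12 -0.2 0.4 0 0.55;0 0 -0.15 -0.25 0.5 0 0.6;0 0 -0.18 -0.3 0.6 0 0.6;0 0 -0.21 -0.35 0.7 0 0.6;0 0 -0.25 -0.4 0.82 0 0.6;0 0 -0.2783 -0.4579 0.9258 0 0.6;0 0 -0.2783 -0.4579 0.9258 0 0.6"

```text
time: 24.48
eef_pos: [0.4774, -0.2033, 0.2507]
eef_rot: [0.923, 0.386, -0.0, 0.0]
wrist_force: [1.1, 0.1, 0.6]
width: 0.6
gripper_force: 0.0
```

>>> drive_tool:
  moves: "0 0 -0.03 -0.06 -0.004 0 0.6;0 0 -0.06 -0.12 -0.008 0 0.6;0 0 -0.09 -0.18 -0.012 0 0.6;0 0 -0.12 -0.24 -0.016 0 0.6;0 0 -0.15 -0.3 -0.02 0 0.6;0 0 -0.18 -0.36 -0.024 0 0.6;0 0 -0.21 -0.4242 -0.0283 0 0.6;0 0 -0.2234 -0.4242 -0.0283 0 0.6;0 0 -0.2234 -0.4242 -0.0283 0 0.6;0 0 -0.2234 -0.4242 -0.0283 0 0.6"

```text
time: 25.32
eef_pos: [0.4, -0.2696, 0.2505]
eef_rot: [0.737, 0.676, 0.0, 0.0]
wrist_force: [0.1, -0.5, 0.2]
width: 0.597
gripper_force: 0.0
```

```bash
python3 -c "
from probes import *
st();json.dump([[.4,-.27,.25],Rt(85.2).as_quat().tolist()],open('cmd.json','w'))
S=grab('scene','s8.png');T=grab('top','t8.png');near(S,T,('green','blue','yellow'))
plan([(.4316,-.03,.25,85.2),(.4316,.1053,.12,85.2),(.4316,.1053,.041,85.2)])"
```

```text
t 25.32 p [ 0.4    -0.2696  0.2505] th 85.06 tilt z [ 0. -0.] F [ 0.1 -0.5  0.2] M [ 0.03  0.02 -0.02] w 0.597 gf 0.0
green [0.4316 0.1055 0.0308] gap 0.0035 ang [85.3 85.4 85.2 84.7]
blue [0.4044 0.2769 0.0303] gap 0.0027 ang [76.1 76.  75.1 75.4]
yellow [0.6132 0.0191 0.0385] gap 0.0074 ang []
(0.4316, -0.03, 0.25, 85.2) -> 0.0000 0.0000 0.0000 0.9672 0.0456 0.0000 
(0.4316, 0.1053, 0.12, 85.2) -> 0.0000 0.0000 0.0000 0.5393 -0.0453 0.5200 
(0.4316, 0.1053, 0.041, 85.2) -> 0.0000 0.0000 0.0000 0.0000 0.0000 0.3160
```

>>> drive_tool:
  moves: "0 0 0 0.14 0.007 0 0.6;0 0 0 0.28 0.014 0 0.6;0 0 0 0.42 0.02 0 0.6;0 0 0 0.56 0.027 0 0.6;0 0 0 0.7 0.033 0 0.6;0 0 0 0.84 0.04 0 0.6;0 0 0 0.9672 0.0456 0 0.6;0 0 0 0.9672 0.0456 0 0.6;0 0 0 0.9672 0.0456 0 0.6;0 0 0 0.9672 0.0456 0 0.6"

```text
time: 26.25
eef_pos: [0.4317, -0.0297, 0.2502]
eef_rot: [0.736, 0.677, -0.0, 0.0]
wrist_force: [0.6, 0.3, 0.8]
width: 0.606
gripper_force: 0.0
```

>>> drive_tool:
  moves: "0 0 0 0.14 -0.01 0.05 0.6;0 0 0 0.28 -0.02 0.1 0.6;0 0 0 0.42 -0.03 0.2 0.6;0 0 0 0.5393 -0.0453 0.3 0.6;0 0 0 0.5393 -0.0453 0.4 0.6;0 0 0 0.5393 -0.0453 0.5 0.6;0 0 0 0.5393 -0.0453 0.52 0.6;0 0 0 0.5393 -0.0453 0.52 0.6;0 0 0 0.5393 -0.0453 0.52 0.6;0 0 0 0.5393 -0.0453 0.52 0.6"

```text
time: 27.08
eef_pos: [0.4325, 0.1049, 0.1214]
eef_rot: [0.737, 0.676, 0.001, 0.001]
wrist_force: [0.6, 0.1, 0.8]
width: 0.604
gripper_force: 0.0
```

>>> drive_tool:
  moves: "0 0 0 0 0 0.06 0.6;0 0 0 0 0 0.12 0.6;0 0 0 0 0 0.18 0.6;0 0 0 0 0 0.24 0.6;0 0 0 0 0 0.28 0.6;0 0 0 0 0 0.316 0.6;0 0 0 0 0 0.316 0.6;0 0 0 0 0 0.316 0.6;0 0 0 0 0 0.316 0.6;0 0 0 0 0 0.316 0.6"

```text
time: 27.92
eef_pos: [0.4321, 0.1055, 0.0419]
eef_rot: [0.736, 0.677, 0.001, 0.0]
wrist_force: [0.7, -0.2, 1.0]
width: 0.603
gripper_force: 0.0
```

>>> drive_tool:
  moves: "0 0 0 0 0 0 0.45;0 0 0 0 0 0 0.4;0 0 0 0 0 0 0.35;0 0 0 0 0 0 0.3;0 0 0 0 0 0 0.25;0 0 0 0 0 0 0.2;0 0 0 0 0 0 0.2;0 0 0 0 0 0 0.2;0 0 0 0 0 0 0.2;0 0 0 0 0 0 0.2"

```text
time: 28.75
eef_pos: [0.4317, 0.1055, 0.0416]
eef_rot: [0.736, 0.677, 0.0, 0.0]
wrist_force: [-1.4, 1.3, 12.6]
width: 0.321
gripper_force: 59.0
```

```bash
python3 -c "
from probes import *
st()
plan([(.46,.1,.12,40),(.5383,.0874,.12,-5.1),(.5383,.0874,.0415,-5.1)])"
```

```text
t 28.75 p [0.4317 0.1055 0.0416] th 85.2 tilt z [0. 0.] F [-1.4  1.3 12.6] M [-0.05  0.3  -0.02] w 0.321 gf 59.0
(0.46, 0.1, 0.12, 40) -> 0.0000 0.0000 0.2511 -0.0116 0.1150 -0.3160 
(0.5383, 0.0874, 0.12, -5.1) -> 0.0000 0.0000 0.2506 0.2075 0.2400 0.0000 
(0.5383, 0.0874, 0.0415, -5.1) -> 0.0000 0.0000 -0.0000 -0.0000 -0.0001 0.3140
```

>>> drive_tool:
  moves: "0 0 0 0 0 -0.1 0.2;0 0 0 0 0 -0.2 0.2;0 0 0.035 0 0.02 -0.26 0.2;0 0 0.07 0 0.04 -0.316 0.2;0 0 0.105 0 0.06 -0.316 0.2;0 0 0.14 0 0.08 -0.316 0.2;0 0 0.175 -0.01 0.1 -0.316 0.2;0 0 0.21 -0.0116 0.115 -0.316 0.2;0 0 0.24 -0.0116 0.115 -0.316 0.2;0 0 0.2511 -0.0116 0.115 -0.316 0.2"

```text
time: 29.58
eef_pos: [0.4601, 0.1001, 0.1201]
eef_rot: [0.941, 0.339, -0.0, -0.0]
wrist_force: [0.5, -0.3, -0.9]
width: 0.319
gripper_force: 59.7
```

>>> drive_tool:
  moves: "0 0 0.035 0.03 0.035 0 0.2;0 0 0.07 0.06 0.07 0 0.2;0 0 0.105 0.09 0.105 0 0.2;0 0 0.14 0.12 0.14 0 0.2;0 0 0.175 0.15 0.175 0 0.2;0 0 0.21 0.18 0.21 0 0.2;0 0 0.24 0.2075 0.24 0 0.2;0 0 0.2506 0.2075 0.24 0 0.2;0 0 0.2506 0.2075 0.24 0 0.2;0 0 0.2506 0.2075 0.24 0 0.2"

```text
time: 30.42
eef_pos: [0.5379, 0.0875, 0.12]
eef_rot: [0.999, -0.044, -0.0, 0.0]
wrist_force: [-0.3, 0.6, -1.3]
width: 0.314
gripper_force: 59.7
```

>>> drive_tool:
  moves: "0 0 0 0 0 0.05 0.2;0 0 0 0 0 0.1 0.2;0 0 0 0 0 0.15 0.2;0 0 0 0 0 0.2 0.2;0 0 0 0 0 0.25 0.2;0 0 0 0 0 0.28 0.2;0 0 0 0 0 0.3 0.2;0 0 0 0 0 0.314 0.2;0 0 0 0 0 0.314 0.2;0 0 0 0 0 0.314 0.2"

```text
time: 31.25
eef_pos: [0.5384, 0.0876, 0.042]
eef_rot: [0.999, -0.044, 0.0, -0.0]
wrist_force: [-1.1, -0.4, -0.8]
width: 0.319
gripper_force: 59.9
```

```bash
python3 -c "
from chk import *
st(); S=grab('scene'); 
c,d,y=port(S,1); print(proj(S,[[.58,.084,.0285],[.628,.08,.0285]]).round())
chk(S,1,(343,223,374,243))"
```

```text
t 31.25 p [0.5384 0.0876 0.042 ] th -5.08 tilt z [0. 0.] F [-1.1 -0.4 -0.8] M [ 0.02  0.02 -0.04] w 0.319 gf 59.9
[[349. 229.]
 [367. 238.]]
n 87 [[343.3999938964844, 226.1999969482422], [366.29998779296875, 237.39999389648438]] len 0.0612 needle ang -5.78 dock ang -5.2 lateral tip/base mm [2.19 1.57] along mm [-118.   -56.7]
```

>>> drive_tool:
  moves: "0 0 0 0.01 0 0 0.2;0 0 0 0.025 0 0 0.2;0 0 0 0.04 0 0 0.2;0 0 0 0.055 0 0 0.2;0 0 0 0.07 0 0 0.2;0 0 0 0.085 0 0 0.2;0 0 0 0.1 0 0 0.2;0 0 0 0.115 0 0 0.2;0 0 0 0.13 0 0 0.2;0 0 0 0.145 0 0 0.2"

```text
time: 32.13
eef_pos: [0.5748, 0.0843, 0.0416]
eef_rot: [0.999, -0.045, -0.0, 0.0]
wrist_force: [-0.4, 0.5, -2.2]
width: 0.318
gripper_force: 59.9
```

```bash
python3 -c "
from plan import *
st()"
```

```text
t 32.13 p [0.5748 0.0843 0.0416] th -5.11 tilt z [-0. -0.] F [-0.4  0.5 -2.2] M [-0.05  0.02  0.01] w 0.318 gf 59.9
```

>>> drive_tool:
  moves: "0 0 0 0.02 0 0 0.2;0 0 0 0.04 0 0 0.2;0 0 0 0.06 0 0 0.2;0 0 0 0.08 0 0 0.2;0 0 0 0.1 0 0 0.2;0 0 0 0.12 0 0 0.2;0 0 0 0.14 0 0 0.2;0 0 0 0.15 0 0 0.2;0 0 0 0.16 0 0 0.2;0 0 0 0.165 0 0 0.2"

```text
time: 32.97
eef_pos: [0.6158, 0.0806, 0.0416]
eef_rot: [0.999, -0.045, 0.0, -0.0]
wrist_force: [-0.5, -0.1, -1.2]
width: 0.318
gripper_force: 59.9
```

>>> drive_tool:
  moves: "0 0 0 0.004 0 0 0.2;0 0 0 0.008 0 0 0.2;0 0 0 0.012 0 0 0.2;0 0 0 0.016 0 0 0.2;0 0 0 0.02 0 0 0.2;0 0 0 0.02 0 0 0.2;0 0 0 0.02 0 0 0.2;0 0 0 0.02 0 0 0.2;0 0 0 0.02 0 0 0.2;0 0 0 0.02 0 0 0.2"

```text
time: 33.8
eef_pos: [0.6195, 0.0803, 0.0416]
eef_rot: [0.999, -0.045, -0.001, 0.0]
wrist_force: [-5.5, 0.9, 2.6]
width: 0.318
gripper_force: 60.5
```

```bash
python3 -c "
from plan import *
st()"
```

```text
t 33.8 p [0.6195 0.0803 0.0416] th -5.1 tilt z [-0.002  0.   ] F [-5.5  0.9  2.6] M [0.11 0.71 0.06] w 0.318 gf 60.5
```

>>> drive_tool:
  moves: "0 0 0 0.004 0 0 0.2;0 0 0 0.008 0 0 0.2;0 0 0 0.012 0 0 0.2;0 0 0 0.012 0 0 0.2;0 0 0 0.012 0 0 0.2;0 0 0 0.012 0 0 0.2;0 0 0 0.004 0 0 0.2;0 0 0 0 0 0 0.2;0 0 0 0 0 0 0.2;0 0 0 0 0 0 0.2"

```text
time: 34.63
eef_pos: [0.6196, 0.0803, 0.0416]
eef_rot: [0.999, -0.045, -0.001, 0.0]
wrist_force: [-8.0, 1.0, 5.2]
width: 0.316
gripper_force: 60.4
```

>>> drive_tool:
  moves: "0 0 0 0 0 0 0.3;0 0 0 0 0 0 0.4;0 0 0 0 0 0 0.5;0 0 0 0 0 0 0.55;0 0 0 0 0 0 0.55;0 0 0 0 0 0 0.55;0 0 0 0 0 0 0.55;0 0 0 0 0 0 0.55;0 0 0 0 0 0 0.55;0 0 0 0 0 0 0.55"

```text
time: 35.47
eef_pos: [0.6206, 0.0802, 0.0417]
eef_rot: [0.999, -0.045, 0.0, -0.0]
wrist_force: [-0.2, -0.2, -0.4]
width: 0.55
gripper_force: 0.0
```

>>> drive_tool:
  moves: "0 0 0 0 0 -0.05 0.55;0 0 0 0 0 -0.1 0.55;0 0 0 0 0 -0.18 0.55;0 0 0 0 0 -0.26 0.55;0 0 0 0 0 -0.36 0.55;0 0 0 0 0 -0.46 0.55;0 0 0 0 0 -0.56 0.55;0 0 0 0 0 -0.66 0.55;0 0 0 0 0 -0.76 0.55;0 0 0 0 0 -0.834 0.55"

```text
time: 36.3
eef_pos: [0.6208, 0.0802, 0.2542]
eef_rot: [0.999, -0.045, 0.002, -0.0]
wrist_force: [-0.0, -0.0, 0.7]
width: 0.548
gripper_force: 0.0
```

```bash
python3 -c "
from probes import *
st(); d=np.array([np.cos(np.radians(-5.1)),np.sin(np.radians(-5.1)),0])
p=np.array([.5383,.0874,.25])+.33*.25*d; print(p)
json.dump([p.tolist(),Rt(-5.1).as_quat().tolist()],open('cmd.json','w'))
S=grab('scene','s9.png');T=grab('top','t9.png');near(S,T,('green','blue','yellow'))
plan([(.5,-.13,.25,45),(.4,-.27,.25,75.6)])
"
```

```text
t 36.3 p [0.6208 0.0802 0.2542] th -5.11 tilt z [0.003 0.   ] F [-0.  -0.   0.7] M [-0.01 -0.05  0.  ] w 0.548 gf 0.0
[0.62047339 0.08006622 0.25      ]
green not found
blue [0.4054 0.2781 0.0305] gap 0.0058 ang [76.  76.  76.3 75.8]
yellow not found
(0.5, -0.13, 0.25, 45) -> 0.0000 0.0000 -0.2783 -0.4053 0.8798 0.0000 
(0.4, -0.27, 0.25, 75.6) -> 0.0000 0.0000 -0.1700 -0.6788 0.1132 0.0000
```

```bash
python3 -c "
from plan import *
json.dump([[0.62047339,0.08006622,.25],Rt(-5.1).as_quat().tolist()],open('cmd.json','w'))
plan([(.49,.19,.25,50),(.4044,.2769,.12,75.6),(.4044,.2769,.041,75.6),(.45,.26,.12,30),(.5491,.2069,.12,-5.1),(.5491,.2069,.0415,-5.1)])"
```

```text
(0.49, 0.19, 0.25, 50) -> 0.0000 0.0000 -0.3061 -0.5589 -0.3916 0.0000 
(0.4044, 0.2769, 0.12, 75.6) -> 0.0000 0.0000 -0.1422 0.0462 -0.4857 0.5200 
(0.4044, 0.2769, 0.041, 75.6) -> 0.0000 0.0000 -0.0000 -0.0000 -0.0001 0.3160 
(0.45, 0.26, 0.12, 30) -> 0.0000 0.0000 0.2533 -0.0201 0.1935 -0.3160 
(0.5491, 0.2069, 0.12, -5.1) -> 0.0000 0.0000 0.1950 0.2371 0.3822 0.0000 
(0.5491, 0.2069, 0.0415, -5.1) -> 0.0000 0.0000 -0.0000 -0.0000 -0.0000 0.3140
```

>>> drive_tool:
  moves: "0 0 -0.035 -0.07 -0.05 0 0.6;0 0 -0.07 -0.14 -0.1 0 0.6;0 0 -0.105 -0.21 -0.15 0 0.6;0 0 -0.14 -0.28 -0.2 0 0.6;0 0 -0.175 -0.35 -0.25 0 0.6;0 0 -0.21 -0.42 -0.3 0 0.6;0 0 -0.245 -0.49 -0.35 0 0.6;0 0 -0.28 -0.5589 -0.3916 0 0.6;0 0 -0.3061 -0.5589 -0.3916 0 0.6;0 0 -0.3061 -0.5589 -0.3916 0 0.6"

```text
time: 37.23
eef_pos: [0.4891, 0.1907, 0.2508]
eef_rot: [0.905, 0.425, 0.0, 0.0]
wrist_force: [-0.6, -0.1, -0.4]
width: 0.6
gripper_force: 0.0
```

```bash
python3 -c "
from probes import *
st();S=grab('scene','s10.png');T=grab('top','t10.png');near(S,T,('green','blue','yellow'))
f=S['img'];cv2.imwrite('pics/c10.png',cv2.resize(f[170:300,300:440,::-1],(700,600)[:2],interpolation=2)[:, :])
"
```

```text
t 37.23 p [0.4891 0.1907 0.2508] th 50.32 tilt z [0. 0.] F [-0.6 -0.1 -0.4] M [-0.   -0.01  0.01] w 0.6 gf 0.0
green [0.6177 0.079  0.0358] gap 0.0076 ang []
blue not found
yellow [0.6132 0.0192 0.0388] gap 0.0073 ang []
```

View pics/c10.png

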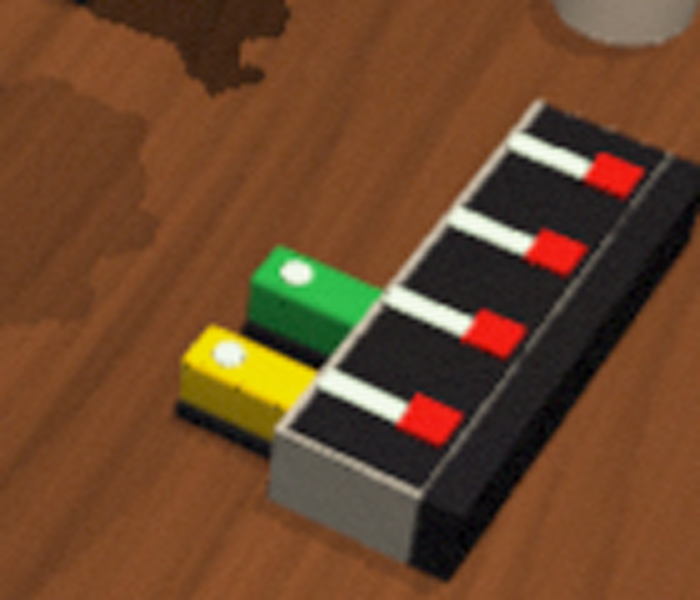

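The crop shows the yellow (250,380) and green (315,295) handles straight and flush with the dock face. Next is blue.

>>> drive_tool:
  moves: "0 0 -0.035 0.01 -0.08 0.05 0.6;0 0 -0.07 0.02 -0.16 0.1 0.6;0 0 -0.105 0.03 -0.24 0.16 0.6;0 0 -0.1422 0.04 -0.32 0.22 0.6;0 0 -0.1422 0.0462 -0.4 0.3 0.6;0 0 -0.1422 0.0462 -0.4857 0.4 0.6;0 0 -0.1422 0.0462 -0.4857 0.52 0.6;0 0 -0.1422 0.0462 -0.4857 0.52 0.6;0 0 -0.1422 0.0462 -0.4857 0.52 0.6;0 0 -0.1422 0.0462 -0.4857 0.52 0.6"

```text
time: 38.17
eef_pos: [0.4057, 0.2769, 0.1213]
eef_rot: [0.791, 0.612, 0.001, 0.0]
wrist_force: [0.7, -0.2, 0.3]
width: 0.6
gripper_force: 0.0
```

```bash
python3 -c "
from probes import *
st();S=grab('scene','s11.png')
for b in blobs(S,'blue',60): print(b[0],b[2],onplane(S,b[2],.029)[0].round(4))
f=S['img'];cv2.imwrite('pics/c11.png',cv2.resize(f[100:200,260:380,::-1],(600,500),interpolation=2))
"
```

```text
t 38.17 p [0.4057 0.2769 0.1213] th 75.46 tilt z [0.001 0.   ] F [ 0.7 -0.2  0.3] M [ 0.03  0.05 -0.01] w 0.6 gf 0.0
291 [318.8, 154.8] [0.4023 0.2774 0.029 ]
289 [225.1, 421.7] [ 0.5759 -0.4184  0.029 ]
88 [3.2, 106.1] [-0.4865  0.043   0.029 ]
```

View pics/c11.png

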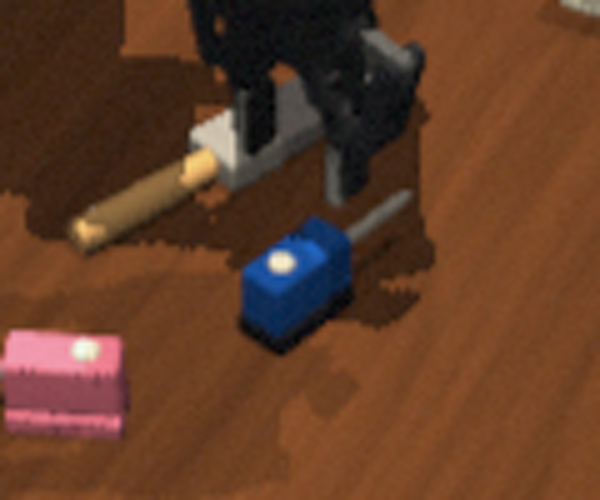

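The crop shows blue unmoved at (295,275), the fingers above it, and the brush clear. I continue.

>>> drive_tool:
  moves: "0 0 0 0 0 0.06 0.6;0 0 0 0 0 0.12 0.6;0 0 0 0 0 0.18 0.6;0 0 0 0 0 0.24 0.6;0 0 0 0 0 0.28 0.6;0 0 0 0 0 0.316 0.6;0 0 0 0 0 0.316 0.6;0 0 0 0 0 0.316 0.6;0 0 0 0 0 0.316 0.6;0 0 0 0 0 0.316 0.6"

```text
time: 39.05
eef_pos: [0.4049, 0.2772, 0.0419]
eef_rot: [0.79, 0.613, 0.001, 0.0]
wrist_force: [0.4, -0.3, 1.2]
width: 0.601
gripper_force: 0.0
```

>>> drive_tool:
  moves: "0 0 0 0 0 0 0.45;0 0 0 0 0 0 0.4;0 0 0 0 0 0 0.35;0 0 0 0 0 0 0.3;0 0 0 0 0 0 0.25;0 0 0 0 0 0 0.2;0 0 0 0 0 0 0.2;0 0 0 0 0 0 0.2;0 0 0 0 0 0 0.2;0 0 0 0 0 0 0.2"

```text
time: 39.88
eef_pos: [0.4045, 0.2771, 0.0415]
eef_rot: [0.79, 0.613, 0.0, 0.0]
wrist_force: [-1.6, -0.9, 9.6]
width: 0.32
gripper_force: 59.5
```

>>> drive_tool:
  moves: "0 0 0 0 0 -0.1 0.2;0 0 0 0 0 -0.2 0.2;0 0 0.035 0 0.03 -0.26 0.2;0 0 0.07 0 0.06 -0.316 0.2;0 0 0.105 0 0.09 -0.316 0.2;0 0 0.14 0 0.12 -0.316 0.2;0 0 0.175 -0.01 0.15 -0.316 0.2;0 0 0.21 -0.0201 0.1935 -0.316 0.2;0 0 0.24 -0.0201 0.1935 -0.316 0.2;0 0 0.2533 -0.0201 0.1935 -0.316 0.2"

```text
time: 40.72
eef_pos: [0.4504, 0.2598, 0.1201]
eef_rot: [0.967, 0.256, 0.0, 0.0]
wrist_force: [-1.0, -0.2, -0.9]
width: 0.32
gripper_force: 59.5
```

>>> drive_tool:
  moves: "0 0 0.035 0.04 0.06 0 0.2;0 0 0.07 0.08 0.12 0 0.2;0 0 0.105 0.12 0.18 0 0.2;0 0 0.14 0.16 0.24 0 0.2;0 0 0.175 0.2 0.3 0 0.2;0 0 0.195 0.2371 0.3822 0 0.2;0 0 0.195 0.2371 0.3822 0 0.2;0 0 0.195 0.2371 0.3822 0 0.2;0 0 0.195 0.2371 0.3822 0 0.2;0 0 0.195 0.2371 0.3822 0 0.2"

```text
time: 41.55
eef_pos: [0.5483, 0.2074, 0.12]
eef_rot: [0.999, -0.044, -0.0, 0.0]
wrist_force: [0.0, -0.6, -1.1]
width: 0.322
gripper_force: 59.5
```

>>> drive_tool:
  moves: "0 0 0 0 0 0.05 0.2;0 0 0 0 0 0.1 0.2;0 0 0 0 0 0.15 0.2;0 0 0 0 0 0.2 0.2;0 0 0 0 0 0.25 0.2;0 0 0 0 0 0.28 0.2;0 0 0 0 0 0.3 0.2;0 0 0 0 0 0.314 0.2;0 0 0 0 0 0.314 0.2;0 0 0 0 0 0.314 0.2"

```text
time: 42.38
eef_pos: [0.5492, 0.2072, 0.0421]
eef_rot: [0.999, -0.044, 0.0, -0.0]
wrist_force: [-0.4, 0.2, -1.3]
width: 0.316
gripper_force: 59.7
```

```bash
python3 -c "
from chk import *
st(); S=grab('scene','s12.png'); 
e=proj(S,[[.585,.2035,.0285],[.6387,.199,.0285]]);print(e.round()); x0,y0=e.min(0).astype(int)-3;x1,y1=e.max(0).astype(int)+4
chk(S,3,(x0,y0,x1,y1))"
```

```text
t 42.38 p [0.5492 0.2072 0.0421] th -5.09 tilt z [0. 0.] F [-0.4  0.2 -1.3] M [ 0.06 -0.02  0.01] w 0.316 gf 59.7
[[371. 196.]
 [391. 205.]]
n 79 [[368.79998779296875, 194.5], [390.20001220703125, 204.60000610351562]] len 0.0597 needle ang -6.66 dock ang -5.2 lateral tip/base mm [3.14 1.61] along mm [-117.8  -58.1]
```

>>> drive_tool:
  moves: "0 0 0 0.01 0 0 0.2;0 0 0 0.025 0 0 0.2;0 0 0 0.04 0 0 0.2;0 0 0 0.055 0 0 0.2;0 0 0 0.07 0 0 0.2;0 0 0 0.085 0 0 0.2;0 0 0 0.1 0 0 0.2;0 0 0 0.115 0 0 0.2;0 0 0 0.13 0 0 0.2;0 0 0 0.145 0 0 0.2"

```text
time: 43.27
eef_pos: [0.5856, 0.2037, 0.0416]
eef_rot: [0.999, -0.045, -0.0, 0.0]
wrist_force: [-0.4, 0.2, -0.3]
width: 0.316
gripper_force: 59.7
```

```bash
python3 -c "
from plan import *
st()"
```

```text
t 43.27 p [0.5856 0.2037 0.0416] th -5.11 tilt z [-0. -0.] F [-0.4  0.2 -0.3] M [-0.08 -0.01 -0.01] w 0.316 gf 59.7
```

>>> drive_tool:
  moves: "0 0 0 0.02 0 0 0.2;0 0 0 0.04 0 0 0.2;0 0 0 0.06 0 0 0.2;0 0 0 0.08 0 0 0.2;0 0 0 0.1 0 0 0.2;0 0 0 0.12 0 0 0.2;0 0 0 0.14 0 0 0.2;0 0 0 0.15 0 0 0.2;0 0 0 0.16 0 0 0.2;0 0 0 0.165 0 0 0.2"

```text
time: 44.1
eef_pos: [0.6267, 0.2001, 0.0416]
eef_rot: [0.999, -0.045, 0.0, 0.0]
wrist_force: [0.2, 0.1, -0.9]
width: 0.314
gripper_force: 59.7
```

>>> drive_tool:
  moves: "0 0 0 0.004 0 0 0.2;0 0 0 0.008 0 0 0.2;0 0 0 0.012 0 0 0.2;0 0 0 0.016 0 0 0.2;0 0 0 0.02 0 0 0.2;0 0 0 0.024 0 0 0.2;0 0 0 0.024 0 0 0.2;0 0 0 0.024 0 0 0.2;0 0 0 0.024 0 0 0.2;0 0 0 0.024 0 0 0.2"

```text
time: 44.93
eef_pos: [0.6305, 0.1998, 0.0416]
eef_rot: [0.999, -0.045, -0.002, 0.0]
wrist_force: [-11.3, 2.5, 7.1]
width: 0.319
gripper_force: 60.7
```

```bash
python3 -c "
from plan import *
st()"
```

```text
t 44.93 p [0.6305 0.1998 0.0416] th -5.1 tilt z [-0.003 -0.   ] F [-11.3   2.5   7.1] M [ 0.31  1.53 -0.08] w 0.319 gf 60.7
```

>>> drive_tool:
  moves: "0 0 0 0.004 0 0 0.2;0 0 0 0.008 0 0 0.2;0 0 0 0.008 0 0 0.2;0 0 0 0.008 0 0 0.2;0 0 0 0 0 0 0.2;0 0 0 -0.004 0 0 0.2;0 0 0 -0.004 0 0 0.4;0 0 0 -0.004 0 0 0.55;0 0 0 -0.004 0 0 0.55;0 0 0 -0.004 0 0 0.55"

```text
time: 45.77
eef_pos: [0.6317, 0.1996, 0.0417]
eef_rot: [0.999, -0.045, 0.0, -0.0]
wrist_force: [-0.6, -0.3, -0.6]
width: 0.548
gripper_force: 0.0
```

>>> drive_tool:
  moves: "0 0 0 0 0 0 0.55;0 0 0 0 0 0 0.55;0 0 0 0 0 -0.05 0.55;0 0 0 0 0 -0.15 0.55;0 0 0 0 0 -0.25 0.55;0 0 0 0 0 -0.36 0.55;0 0 0 0 0 -0.48 0.55;0 0 0 0 0 -0.6 0.55;0 0 0 0 0 -0.74 0.55;0 0 0 0 0 -0.834 0.55"

```text
time: 46.6
eef_pos: [0.6317, 0.1998, 0.2546]
eef_rot: [0.999, -0.045, 0.002, -0.0]
wrist_force: [-0.0, -0.6, 1.1]
width: 0.555
gripper_force: 0.0
```

```bash
python3 -c "
from plan import *
st(); d=np.array([np.cos(np.radians(-5.1)),np.sin(np.radians(-5.1)),0])
p=np.array([.5491,.2069,.25])+.33*.25*d
json.dump([p.tolist(),Rt(-5.1).as_quat().tolist()],open('cmd.json','w'))
plan([(.5,-.02,.25,50),(.42,-.24,.25,82.5)])"
```

```text
t 46.6 p [0.6317 0.1998 0.2546] th -5.11 tilt z [0.003 0.001] F [-0.  -0.6  1.1] M [0.02 0.   0.02] w 0.555 gf 0.0
(0.5, -0.02, 0.25, 50) -> 0.0000 0.0000 -0.3061 -0.4449 0.9215 0.0000 
(0.42, -0.24, 0.25, 82.5) -> 0.0000 0.0000 -0.1806 -0.8798 0.3205 0.0000
```

Park where both cameras can see, then check the dock and the key before locking.

>>> drive_tool:
  moves: "0 0 -0.035 -0.05 0.11 0 0.6;0 0 -0.07 -0.1 0.22 0 0.6;0 0 -0.105 -0.15 0.33 0 0.6;0 0 -0.14 -0.2 0.44 0 0.6;0 0 -0.175 -0.25 0.55 0 0.6;0 0 -0.21 -0.3 0.66 0 0.6;0 0 -0.245 -0.36 0.77 0 0.6;0 0 -0.28 -0.4449 0.88 0 0.6;0 0 -0.3061 -0.4449 0.9215 0 0.6;0 0 -0.3061 -0.4449 0.9215 0 0.6"

```text
time: 47.43
eef_pos: [0.4991, -0.0218, 0.2513]
eef_rot: [0.906, 0.424, 0.0, 0.0]
wrist_force: [0.9, 0.8, 0.2]
width: 0.596
gripper_force: 0.0
```

>>> drive_tool:
  moves: "0 0 -0.02 -0.12 0.04 0 0.6;0 0 -0.04 -0.24 0.08 0 0.6;0 0 -0.06 -0.36 0.12 0 0.6;0 0 -0.09 -0.48 0.17 0 0.6;0 0 -0.12 -0.6 0.22 0 0.6;0 0 -0.15 -0.72 0.27 0 0.6;0 0 -0.1806 -0.8798 0.3205 0 0.6;0 0 -0.1806 -0.8798 0.3205 0 0.6;0 0 -0.1806 -0.8798 0.3205 0 0.6;0 0 -0.1806 -0.8798 0.3205 0 0.6"

```text
time: 48.27
eef_pos: [0.4204, -0.2395, 0.2505]
eef_rot: [0.753, 0.658, 0.0, 0.0]
wrist_force: [0.0, -0.2, 0.9]
width: 0.604
gripper_force: 0.0
```

```bash
python3 -c "
from probes import *
st();S=grab('scene','s13.png');T=grab('top','t13.png');near(S,T)
print([b[:2] for b in blobs(S,'yellow',5) if 230<b[1][0]<330 and b[1][1]>300],[b[:2] for b in blobs(T,'yellow',5) if 400<b[1][0]<450])
cv2.imwrite('pics/c13.png',cv2.resize(S['img'][170:430,220:450,::-1],(530,600),interpolation=2))
json.dump([[.42,-.24,.25],Rt(82.5).as_quat().tolist()],open('cmd.json','w'))
"
```

```text
t 48.27 p [ 0.4204 -0.2395  0.2505] th 82.3 tilt z [0. 0.] F [ 0.  -0.2  0.9] M [ 0.01 -0.02 -0.03] w 0.604 gf 0.0
blue [0.6288 0.1984 0.0358] gap 0.0078 ang []
green [0.6178 0.0789 0.036 ] gap 0.0078 ang []
yellow [0.6132 0.0192 0.0388] gap 0.0073 ang [-41.  -28.8]
[(np.int32(72), [297.0, 361.2]), (np.int32(70), [286.1, 381.2]), (np.int32(53), [262.5, 371.0]), (np.int32(39), [274.6, 349.9]), (np.int32(37), [272.4, 364.3])] [(np.int32(78), [415.7, 216.9]), (np.int32(62), [414.5, 199.6]), (np.int32(47), [432.6, 202.0]), (np.int32(8), [434.0, 212.8])]
```

View pics/c13.png

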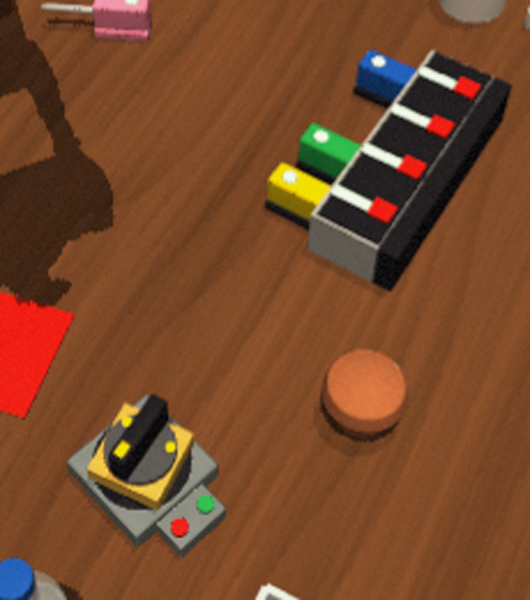

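The crop shows all three probes flush in ports 0, 1 and 3, and the key seated in the rotor with its bar dot at (272,364). I go to the key.

```bash
python3 -c "
from plan import *
plan([(.6155,-.2866,.15,82.0),(.6155,-.2866,.084,82.0)])"
```

```text
(0.6155, -0.2866, 0.15, 82.0) -> 0.0000 0.0000 0.0028 -0.0827 0.7996 0.4000 
(0.6155, -0.2866, 0.084, 82.0) -> 0.0000 0.0000 -0.0000 -0.0000 0.0000 0.2640
```

>>> drive_tool:
  moves: "0 0 0 -0.01 0.12 0 0.8;0 0 0 -0.02 0.24 0.05 0.8;0 0 0 -0.03 0.36 0.1 0.8;0 0 0 -0.05 0.48 0.16 0.8;0 0 0 -0.06 0.6 0.22 0.8;0 0 0.0028 -0.07 0.72 0.3 0.8;0 0 0.0028 -0.0827 0.7996 0.4 0.8;0 0 0.0028 -0.0827 0.7996 0.4 0.8;0 0 0.0028 -0.0827 0.7996 0.4 0.8;0 0 0.0028 -0.0827 0.7996 0.4 0.8"
  grip_force: 90

```text
time: 49.2
eef_pos: [0.6156, -0.2852, 0.1506]
eef_rot: [0.755, 0.656, -0.0, -0.0]
wrist_force: [-0.2, 0.0, 0.2]
width: 0.802
gripper_force: 0.0
```

>>> drive_tool:
  moves: "0 0 0 0 0 0.04 0.8;0 0 0 0 0 0.08 0.8;0 0 0 0 0 0.12 0.8;0 0 0 0 0 0.16 0.8;0 0 0 0 0 0.2 0.8;0 0 0 0 0 0.24 0.8;0 0 0 0 0 0.264 0.8;0 0 0 0 0 0.264 0.8;0 0 0 0 0 0.264 0.8;0 0 0 0 0 0.264 0.8"

```text
time: 50.03
eef_pos: [0.6158, -0.2866, 0.0845]
eef_rot: [0.755, 0.656, 0.0, 0.0]
wrist_force: [0.1, 0.0, -0.3]
width: 0.801
gripper_force: 0.0
```

>>> drive_tool:
  moves: "0 0 0 0 0 0 0.5;0 0 0 0 0 0 0.3;0 0 0 0 0 0 0.2;0 0 0 0 0 0 0.1;0 0 0 0 0 0 0;0 0 0 0 0 0 0;0 0 0 0 0 0 0;0 0 0 0 0 0 0;0 0 0 0 0 0 0;0 0 0 0 0 0 0"

```text
time: 50.87
eef_pos: [0.6149, -0.2864, 0.0847]
eef_rot: [0.754, 0.656, -0.0, -0.0]
wrist_force: [-6.1, 1.5, 11.0]
width: 0.178
gripper_force: 86.6
```

```bash
python3 -c "
from plan import *
st()"
```

```text
t 50.87 p [ 0.6149 -0.2864  0.0847] th 82.05 tilt z [-0.001 -0.   ] F [-6.1  1.5 11. ] M [0.3  1.25 0.88] w 0.178 gf 86.6
```

>>> drive_tool:
  moves: "0 0 -0.02 0 0 0 0;0 0 -0.04 0 0 0 0;0 0 -0.06 0 0 0 0;0 0 -0.08 0 0 0 0;0 0 -0.1 0 0 0 0;0 0 -0.12 0 0 0 0;0 0 -0.14 0 0 0 0;0 0 -0.16 0 0 0 0;0 0 -0.18 0 0 0 0;0 0 -0.2 0 0 0 0"

```text
time: 51.7
eef_pos: [0.6152, -0.2863, 0.0847]
eef_rot: [0.514, 0.858, 0.0, -0.0]
wrist_force: [-4.1, 0.9, 9.1]
width: 0.173
gripper_force: 89.5
```

>>> drive_tool:
  moves: "0 0 -0.02 0 0 0 0;0 0 -0.04 0 0 0 0;0 0 -0.06 0 0 0 0;0 0 -0.08 0 0 0 0;0 0 -0.1 0 0 0 0;0 0 -0.12 0 0 0 0;0 0 -0.14 0 0 0 0;0 0 -0.16 0 0 0 0;0 0 -0.18 0 0 0 0;0 0 -0.19 0 0 0 0"

```text
time: 52.53
eef_pos: [0.6151, -0.2862, 0.0847]
eef_rot: [0.239, 0.971, 0.0, -0.0]
wrist_force: [-5.0, 3.3, 10.4]
width: 0.168
gripper_force: 89.6
```

```bash
python3 -c "
from plan import *
st()"
```

```text
t 52.53 p [ 0.6151 -0.2862  0.0847] th 152.4 tilt z [-0.001  0.   ] F [-5.   3.3 10.4] M [ 0.59  1.07 -0.29] w 0.168 gf 89.6
```

>>> drive_tool:
  moves: "0 0 -0.01 0 0 0 0;0 0 -0.02 0 0 0 0;0 0 -0.03 0 0 0 0;0 0 -0.04 0 0 0 0;0 0 -0.04 0 0 0 0;0 0 -0.04 0 0 0 0;0 0 -0.04 0 0 0 0;0 0 -0.04 0 0 0 0;0 0 -0.04 0 0 0 0;0 0 -0.04 0 0 0 0"

```text
time: 53.37
eef_pos: [0.615, -0.2861, 0.0847]
eef_rot: [0.179, 0.984, 0.0, -0.0]
wrist_force: [-6.3, 3.3, 10.0]
width: 0.168
gripper_force: 89.7
```

```bash
python3 -c "
from probes import *
st(); S=grab('scene','s14.png')
print([(b[0],b[1],onplane(S,b[1],.065)[0].round(4)) for b in blobs(S,'red',20) if b[1][0]>340])
cv2.imwrite('pics/c14.png',cv2.resize(S['img'][190:430,230:450,::-1],(550,600),interpolation=2))"
```

```text
t 53.37 p [ 0.615  -0.2861  0.0847] th 159.4 tilt z [-0.001  0.   ] F [-6.3  3.3 10. ] M [ 0.55  1.02 -0.02] w 0.168 gf 89.7
[(np.int32(64), [370.2, 253.1], array([0.6613, 0.0163, 0.065 ])), (np.int32(57), [383.2, 234.9], array([0.6664, 0.0757, 0.065 ])), (np.int32(53), [395.6, 217.7], array([0.6716, 0.1351, 0.065 ])), (np.int32(48), [407.6, 201.3], array([0.6773, 0.195 , 0.065 ]))]
```

The tabs are back at the front, slightly further than at the start. I turn a little more to feel for the stop.

>>> drive_tool:
  moves: "0 0 -0.01 0 0 0 0;0 0 -0.02 0 0 0 0;0 0 -0.03 0 0 0 0;0 0 -0.035 0 0 0 0;0 0 -0.035 0 0 0 0;0 0 -0.035 0 0 0 0;0 0 -0.035 0 0 0 0;0 0 -0.035 0 0 0 0;0 0 -0.035 0 0 0 0;0 0 -0.035 0 0 0 0"

```text
time: 54.25
eef_pos: [0.615, -0.2861, 0.0848]
eef_rot: [0.125, 0.992, 0.0, -0.0]
wrist_force: [-6.5, 2.7, 10.8]
width: 0.171
gripper_force: 89.7
```

```bash
python3 -c "
from probes import *
st(); S=grab('scene','s15.png')
print([(b[0],b[1],onplane(S,b[1],.065)[0].round(4)) for b in blobs(S,'red',20) if b[1][0]>340])
cv2.imwrite('pics/c14.png',cv2.resize(S['img'][310:430,230:350,::-1],(600,600),interpolation=2))"
```

```text
t 54.25 p [ 0.615  -0.2861  0.0848] th 165.68 tilt z [-0.001  0.   ] F [-6.5  2.7 10.8] M [ 0.5   1.12 -0.3 ] w 0.171 gf 89.7
[(np.int32(64), [368.5, 252.4], array([0.6573, 0.0164, 0.065 ])), (np.int32(56), [381.9, 234.3], array([0.6632, 0.076 , 0.065 ])), (np.int32(55), [394.3, 217.0], array([0.6682, 0.1357, 0.065 ])), (np.int32(51), [406.3, 200.7], array([0.6739, 0.1954, 0.065 ]))]
```

View pics/c14.png

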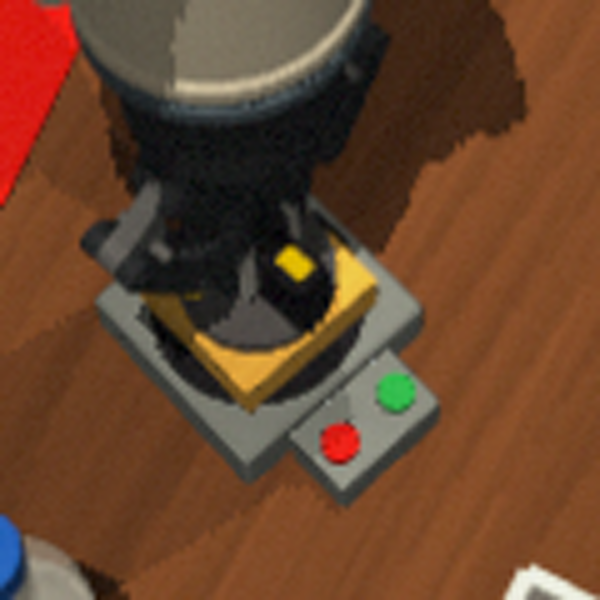

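The crop shows the rotor still following the key, and the tabs moved another 4 mm, so the rotor was not at 0 to begin with. I keep turning until the stop.

>>> drive_tool:
  moves: "0 0 -0.008 0 0 0 0;0 0 -0.016 0 0 0 0;0 0 -0.024 0 0 0 0;0 0 -0.032 0 0 0 0;0 0 -0.04 0 0 0 0;0 0 -0.048 0 0 0 0;0 0 -0.055 0 0 0 0;0 0 -0.055 0 0 0 0;0 0 -0.055 0 0 0 0;0 0 -0.055 0 0 0 0"

```text
time: 55.13
eef_pos: [0.6152, -0.2866, 0.085]
eef_rot: [0.04, 0.999, 0.0, 0.0]
wrist_force: [-5.6, 1.7, 11.3]
width: 0.17
gripper_force: 138.4
```

```bash
python3 -c "
from probes import *
st(); S=grab('scene')
print([(b[1],onplane(S,b[1],.065)[0].round(4)) for b in blobs(S,'red',20) if b[1][0]>340])"
```

```text
t 55.13 p [ 0.6152 -0.2866  0.085 ] th 175.45 tilt z [0. 0.] F [-5.6  1.7 11.3] M [ 0.23  0.83 -2.53] w 0.17 gf 138.4
[([368.3, 252.5], array([0.657 , 0.0159, 0.065 ])), ([381.8, 234.1], array([0.6627, 0.0764, 0.065 ])), ([394.1, 217.1], array([0.6679, 0.1352, 0.065 ])), ([406.3, 200.7], array([0.6739, 0.1954, 0.065 ]))]
```

At the stop now (torque 2.5 N m). I relax, lift the key out, and work out the pad centre.

>>> drive_tool:
  moves: "0 0 0.01 0 0 0 0;0 0 0.016 0 0 0 0;0 0 0.016 0 0 0 0;0 0 0.016 0 0 -0.01 0;0 0 0.016 0 0 -0.03 0;0 0 0.016 0 0 -0.06 0;0 0 0.016 0 0 -0.1 0;0 0 0.016 0 0 -0.16 0;0 0 0.016 0 0 -0.22 0;0 0 0.016 0 0 -0.28 0"

```text
time: 56.02
eef_pos: [0.6154, -0.2863, 0.155]
eef_rot: [0.063, 0.998, 0.0, -0.0]
wrist_force: [-0.1, 0.5, -2.1]
width: 0.167
gripper_force: 94.3
```

```bash
python3 -c "
from probes import *
st(); S=grab('scene');T=grab('top')
cv2.imwrite('pics/c16.png',cv2.resize(S['img'][280:430,180:350,::-1],(680,600),interpolation=2))
print([(b[0],b[1],onplane(S,b[1],.065)[0].round(4)) for b in blobs(S,'red',20)])
print('pad',onplane(S,[(216.9,321.5)],.004)+[.0012,.0011,0])
"
```

```text
t 56.02 p [ 0.6154 -0.2863  0.155 ] th 172.73 tilt z [-0.  0.] F [-0.1  0.5 -2.1] M [ 0.02 -0.01  0.1 ] w 0.167 gf 94.3
[(np.int32(2386), [216.9, 321.3], array([ 0.4645, -0.2729,  0.065 ])), (np.int32(65), [368.5, 252.5], array([0.6574, 0.0161, 0.065 ])), (np.int32(55), [394.2, 217.1], array([0.6681, 0.1353, 0.065 ])), (np.int32(55), [381.8, 234.4], array([0.6631, 0.0756, 0.065 ])), (np.int32(50), [406.4, 200.7], array([0.6741, 0.1955, 0.065 ])), (np.int32(30), [297.5, 398.1], array([ 0.6768, -0.3345,  0.065 ]))]
pad [[ 0.43797778 -0.24719463  0.004     ]]
```

View pics/c16.png

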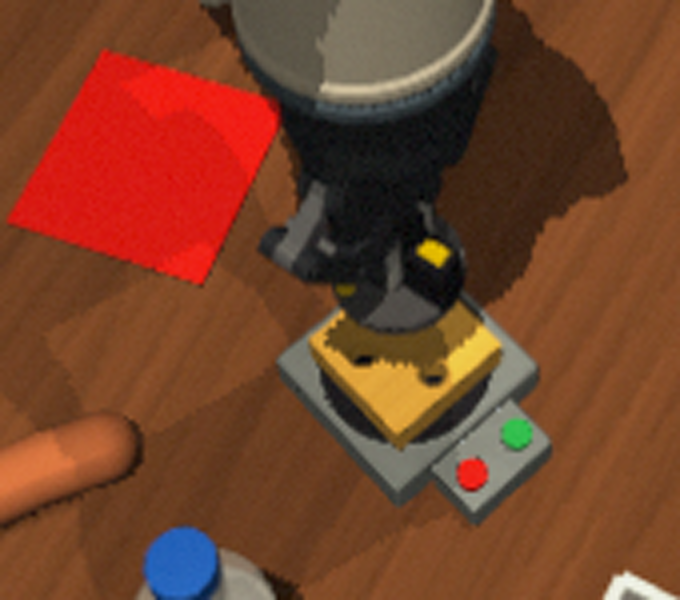

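The crop shows the key lifted clear of the rotor and upright, with the pad free. I place the key at the pad centre (0.438,-0.247).

```bash
python3 -c "
from plan import *
json.dump([[.6155,-.2866,.154],Rt(172.8).as_quat().tolist()],open('cmd.json','w'))
plan([(.438,-.247,.12,168),(.438,-.247,.06,168)])"
```

```text
(0.438, -0.247, 0.12, 168) -> 0.0000 0.0000 0.0267 0.7243 0.0682 0.1360 
(0.438, -0.247, 0.06, 168) -> 0.0000 0.0000 -0.0000 -0.0000 -0.0000 0.2400
```

>>> drive_tool:
  moves: "0 0 0 0.08 0.01 0 0;0 0 0 0.18 0.02 0 0;0 0 0.01 0.28 0.03 0 0;0 0 0.02 0.38 0.04 0 0;0 0 0.0267 0.48 0.05 0 0;0 0 0.0267 0.58 0.06 0.04 0;0 0 0.0267 0.66 0.0682 0.08 0;0 0 0.0267 0.7243 0.0682 0.136 0;0 0 0.0267 0.7243 0.0682 0.136 0;0 0 0.0267 0.7243 0.0682 0.136 0"

```text
time: 56.95
eef_pos: [0.4371, -0.2462, 0.1195]
eef_rot: [0.106, 0.994, 0.0, -0.001]
wrist_force: [-0.5, 0.4, -1.8]
width: 0.169
gripper_force: 94.3
```

>>> drive_tool:
  moves: "0 0 0 0 0 0.04 0;0 0 0 0 0 0.08 0;0 0 0 0 0 0.12 0;0 0 0 0 0 0.16 0;0 0 0 0 0 0.19 0;0 0 0 0 0 0.21 0;0 0 0 0 0 0.22 0;0 0 0 0 0 0.23 0;0 0 0 0 0 0.235 0;0 0 0 0 0 0.24 0"

```text
time: 57.78
eef_pos: [0.4384, -0.2468, 0.0605]
eef_rot: [0.105, 0.994, -0.0, 0.0]
wrist_force: [-2.0, 3.5, 30.5]
width: 0.167
gripper_force: 99.0
```

```bash
python3 -c "
from plan import *
st()"
```

```text
t 57.78 p [ 0.4384 -0.2468  0.0605] th 167.9 tilt z [ 0.001 -0.001] F [-2.   3.5 30.5] M [0.91 0.7  0.02] w 0.167 gf 99.0
```

>>> drive_tool:
  moves: "0 0 0 0 0 -0.003 0;0 0 0 0 0 -0.004 0;0 0 0 0 0 -0.004 0.2;0 0 0 0 0 -0.004 0.3;0 0 0 0 0 -0.004 0.5;0 0 0 0 0 -0.004 0.7;0 0 0 0 0 -0.004 0.8;0 0 0 0 0 -0.004 0.8;0 0 0 0 0 -0.004 0.8;0 0 0 0 0 -0.004 0.8"

```text
time: 58.62
eef_pos: [0.4381, -0.2466, 0.0611]
eef_rot: [0.105, 0.994, -0.0, -0.0]
wrist_force: [0.5, -0.3, -1.1]
width: 0.803
gripper_force: 0.0
```

>>> drive_tool:
  moves: "0 0 0 0 0 -0.03 0.8;0 0 0 0 0 -0.08 0.8;0 0 0 0 0 -0.14 0.8;0 0 0 0 0 -0.2 0.8;0 0 0 0 0 -0.28 0.8;0 0 0 0 0 -0.36 0.8;0 0 0 0 0 -0.44 0.8;0 0 0 0 0 -0.52 0.8;0 0 0 0 0 -0.6 0.8;0 0 0 0 0 -0.68 0.8"

```text
time: 59.45
eef_pos: [0.4378, -0.2464, 0.2328]
eef_rot: [0.105, 0.994, -0.0, 0.0]
wrist_force: [0.3, 0.1, -0.3]
width: 0.801
gripper_force: 0.0
```

```bash
python3 -c "
from probes import *
st(); S=grab('scene');T=grab('top'); near(S,T)
print([(b[0],b[1]) for b in blobs(S,'yellow',5) if 180<b[1][0]<240])
cv2.imwrite('pics/c17.png',cv2.resize(S['img'][170:430,150:450,::-1],(690,598),interpolation=2))"
```

```text
t 59.45 p [ 0.4378 -0.2464  0.2328] th 167.91 tilt z [ 0. -0.] F [ 0.3  0.1 -0.3] M [-0.   -0.03  0.01] w 0.801 gf 0.0
blue [0.6286 0.1982 0.0359] gap 0.0077 ang []
green [0.6178 0.0789 0.036 ] gap 0.0078 ang []
yellow [0.6132 0.0192 0.0388] gap 0.0073 ang []
[(np.int32(26), [221.2, 312.4]), (np.int32(16), [204.1, 318.6]), (np.int32(13), [219.7, 304.9])]
```

View pics/c17.png

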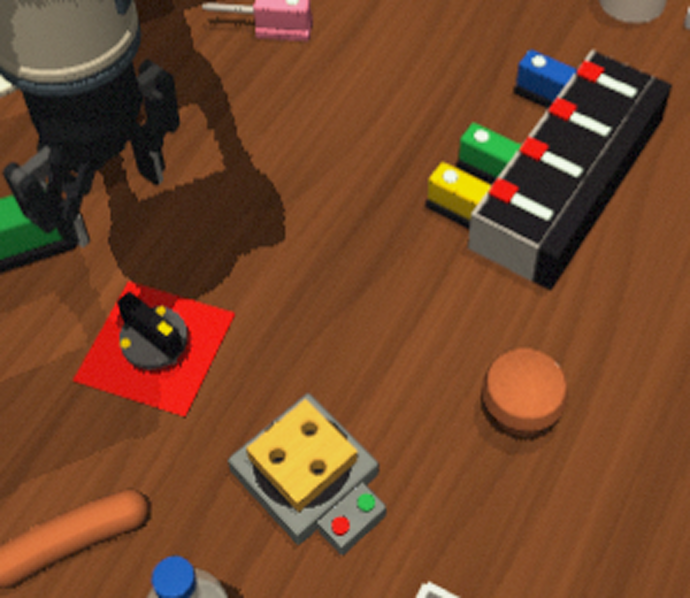

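The picture shows the key standing upright on its pad at about (155,335), the tabs forward (locked), and the three probes flush in the dock. I hand in the job.

```bash
python3 -c "
from workcell import ctrl
print(ctrl.close_job())"
```

```text
the job is handed in; nothing more can be done
None
```

I handed the job in at about 59 s of robot time. The yellow, green and blue probes are fully home in ports 0, 1 and 3, the rotor is locked at its stop, and the key is standing on its red pad; there was no orange probe, and the hand-in returned no verdict.

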